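# Power up the recording corner

### The arm

A 6-joint arm with a two-finger parallel gripper is mounted at the origin on the work surface. World frame = base frame: x ahead of the robot, y to its left, z up, the work surface at z = 0. Lengths are in m, angles in rad, forces in N, time in s.
With the tool pointing down it reaches from about 0.25 to 0.725 m from the base axis. Payload 4 kg.
Tool frame: the origin (TCP) lies between the finger pads; the fingertips stand 11 mm ahead of it and the grasp point (between the pads) lies 8 mm behind it (bot.tip_extent is the distance from the TCP to the fingertips, in m); z points along the fingers, y is the line along which they close (so a half turn about z gives the same grasp; the last joint's range is limited). The gripper opens to 85 mm and grips with 20 to 120 N. Pads are 22 mm wide; open, the fingers measure 114 mm over their backs; the gripper's body (76 mm by 85 mm) begins 54 mm behind the grasp point. The pads swing forward as they close: fully open they stand 13 mm farther back than shut.
Start: joints at [1.283, 0.241, 0.005, 1.335, 0, 1.571], TCP at [0.142, 0.479, 0.242] pointing down, gripper open.
Joint ranges: [-2.72, 2.72], [-1.05, 1.87], [-1.09, 1.28], [-1.99, 2.15], [-1.42, 1.44], [-3.14, 3.14]. Speed limits (rad/s): [2.79, 2.79, 3.14, 3.14, 3.14, 3.14].

### API

Orientations are given as a unit quaternion [x, y, z, w].
In Python, from workcell import bot gives the robot as it stands. The module is installed in compiled form; this text tells all that it offers.
- The arm moves only by the tool drive_tool, never from a script. Its argument "rows" is a list of rows, each an object of numbers: "dx", "dy", "dz": the shift along the tool's x, y, z in units of 50 mm (1.0 is 50 mm); "wx", "wy", "wz": the turn, a rotation vector about the tool's x, y, z in units of 5 degrees (1.0 is 5 degrees); "hand": the finger opening in mm, from 0 to 85.4. A call has 1 to 20 rows; each row is the pose to reach, as a shift and turn from the pose commanded when the call began, along the tool's axes at that moment; what a row does not reach only later rows make up. A row lasts 1/10 s, in which the tool goes at most 50 mm and 8.59 degrees, less where a joint would pass 70% of its speed; a pose out of reach is approached as far as the arm can. A call with a gripper value outside its range is refused whole. The fingers move at their own pace and stop on an object; the grip force is fixed at half the most. Time passes only in rows, so rows that repeat a pose let the fingers close. It gives the time, the measured TCP pose, the force, the opening and the grip force at its end, in the units of the state.
- bot.get_obs(): the state, without advancing time (a new reading comes with each control period).
- bot.camera(name): name is "scene" or "top" or "wrist"; returns the picture (480x640x3 uint8, red, green, blue); there is no depth.
- bot.get_calibration(name): a dict with "vfov" (degrees; the focal length in pixels is half the picture's height over the tangent of half this angle, whatever the lens; pixels are square), "cx", "cy" (the principal point, pixels), "origin" and "rotation" of the camera in the world; the wrist camera has in their place "mount" (4x4, takes a point from camera to tool coordinates, whose origin is the TCP and whose axes are the flange's). Camera axes: x right, y up, looking along -z (the intrinsics and any distortion apply to the point x, -y, -z); pixel columns grow to the right and rows downward; lengths in m; the calibration is good to about 2 mm. A picture is of the moment at which its call begins: read the wrist's pose just before it. get_calibration takes no time and is no camera call.
- bot.job_done(): hands the job in; it is judged then, once.
Trained networks look in the newest picture that a camera, given by its name, has taken for a name from the list of things; names that differ only in an ending like _2 or _b are one class to them, and where a whole thing is asked for, a point or a joint stands for the part that bears it (a point fixed in the world has none). Each returns a list of dicts, best first, with "score" (0 to 1); they miss things now and then, are a little off and sometimes report something else, mostly with a low value. They report only what shows in the picture. A call takes as long as a camera call. They do not tell look-alikes from the thing itself.
- bot.look_for(camera, thing): "extent" ([centre column, centre row, width, height] in pixels, round what is visible of it).
- bot.outline_of(camera, thing): "region" (480x640 bool, what is visible of it) and "extent" ([centre column, centre row, width, height] in pixels, round what is visible of it).
The state is a dict: "clock": time; "joint_pos": joint angles; "joint_vel": joint speeds; "tau": joint torques, N m; "eef_pos": TCP position; "tool_rot": TCP orientation; "ft_force": force on the tool from outside, world axes, zero at the start; "ft_torque": the same for the moment, N m; "grip_width": finger opening in m; "grasp_force": force on a finger pad.
Only numpy, scipy, OpenCV 4.12 (cv2) and the standard library are available. Lean on these libraries where they do the work, as an engineer would, in place of code of your own. Each camera call takes 0.05 s, during which the arm holds its last target. There are 200 camera calls.

### The job

The recorder's battery bar was put in back to front: lift it out, turn it end for end and lay it fully home in its cradle again with the orange end at the green end stop, never hitting the stub aerials with the bar or the arm. Stack all the drives that are there on the dock, in any order, one straight upon the other, each fully home with its lugs in the notches below and its green end over the dock's green stripe. Only when battery and drives are all in place, throw the red power lever fully over, and leave the mug, handset and blue box where they are.

Things in the scene. Friction and masses are not known exactly. Their poses are not given: they have to be found in the camera images.
- drive1_mid (a point): middle of drive 1: an aluminium block of 100 (x) x 58 (y) x 28 mm (z), gripped across the 58 mm; its +x end is green. This point is 14 mm below its top and 14 mm above the block's underside. Under the block two black lugs stick out 6 mm, on which it stands on the table (this point then 20 mm up); its top has the matching notches. About 250 g. May be absent.
- drive1_green (a point): middle of the green end face of drive 1, 50 mm to +x of its middle. Lugs: a long one, 28 (x) x 42 (y) mm, centred at x = +28 mm, and a short one, 12 x 42 mm, at x = -32 mm, so it fits one way round only. Notches in the top: the same places, 8 mm deep, 2.5 mm beyond the lugs on every side. May be absent.
- drive2_mid (a point): the same kind of drive as drive1, described there; the middle of its block. May be absent.
- drive2_green (a point): middle of the green end face of drive 2, 50 mm to +x of its middle. May be absent.
- drive3_mid (a point): the same kind of drive as drive1, described there; the middle of its block. May be absent.
- drive3_green (a point): middle of the green end face of drive 3, 50 mm to +x of its middle. May be absent.
- drive4_mid (a point): the same kind of drive as drive1, described there; the middle of its block. May be absent.
- drive4_green (a point): middle of the green end face of drive 4, 50 mm to +x of its middle. May be absent.
- seat (a point): middle of the top of the dock's grey seat, 20 mm above the table; the seat is 104 x 62 mm with the same notches as a drive's top, the long one towards +x. A drive fully home has its middle 14 mm above this point and its axes along these; each further drive is 28 mm higher.
- dock: dock, fixed to the table: black foot 170 (x) x 120 (y) x 12 mm with the grey seat on it; a green stripe on the foot marks its +x end. Origin at the centre of its underside.
- battery_mid (a point): middle of the battery bar, a white bar 190 (its x) x 24 x 24 mm with one orange end, 300 g; it starts in the recorder's cradle the wrong way round.
- battery_orange (a point): middle of the orange (+x) end face of the battery bar, 95 mm from its middle.
- cradle (a point): where the middle of the battery bar lies when home, 42 mm above the table; x along the recorder, +x to its green end. Two U-saddles, 14 mm thick, stand 62 mm to either side along x: floors 30 mm, cheeks 44 mm above the table, 2.5 mm play at each side of the bar. Between the saddles fingers have room down to 16 mm above the table.
- recorder: recorder, a dark box 235 (x) x 130 (y) x 16 mm, fixed to the table, carrying the saddles and two end stops, 36 mm wide and up to 44 mm above the table, 8 mm beyond either end of the bar; the stop at +x is green, the other grey. Origin at the centre of its underside.
- aerials: the recorder's four black stub aerials: fixed posts, 9 mm thick, up to 85 mm above the table, at x = +-78 mm and y = +-44 mm from the cradle point, so the bar cannot be turned between them, only above. Origin as the recorder.
- switch (a joint): power lever of the switch box, in rad: 0 to 0.15 at the start (off, leaning to the box's -x), 1.0 is fully over to the box's +x (on). It swings about the box's y axis, 22 mm above the table, and stays where it is left; about 1 N at its tip moves it.
- switch_tip (a point): centre of the red ball, 26 mm across, at the tip of the lever, 80 mm from its hinge; at the start about 92 mm above the table.
- switch_base: grey switch box 70 (x) x 50 (y) x 25 mm, fixed to the table; origin at the centre of its underside. The lever's hinge is above the origin.
- mug: white mug, 80 mm wide, 90 mm high, loose; leave it alone. Origin at the centre of its underside.
- handset: black handset lying down, 55 x 130 x 22 mm, loose; leave it alone. Origin at the centre of its underside.
- hub: blue network box, 70 x 110 x 28 mm, loose; leave it alone. Origin at the centre of its underside.
Mind the look-alikes: they are no part of the job. Leave any turquoise look-alike of the part that bears drive4_mid alone.

How it is judged:
On the way, in this order (a step that is already met when the one before it is completed fails the run):
1. the battery bar is home in its cradle the right way round and all drives are stacked home on the dock, in any order (x of battery_mid in the frame of cradle between -0.012 and 0.012 m and y of battery_mid in the frame of cradle between -0.006 and 0.006 m and z of battery_mid in the frame of cradle between -0.004 and 0.004 m and angle between the x axis of battery_mid and the x axis of cradle, either way round below 0.08 rad and x of battery_orange in the frame of cradle above 0.07 m and x of drive1_mid in the frame of seat between -0.012 and 0.012 m and y of drive1_mid in the frame of seat between -0.012 and 0.012 m and angle between the x axis of each of drive1_mid, drive2_mid, drive3_mid, drive4_mid and the x axis of seat, either way round below 0.2 rad and angle between each of drive1_mid, drive2_mid, drive3_mid, drive4_mid's own z axis and vertical below 0.06 rad and x of each of drive1_green, drive2_green, drive3_green, drive4_green in the frame of seat above 0.03 m and (z of drive1_mid in the frame of seat between 0.011 and 0.017 m or z of drive1_mid in the frame of seat between 0.039 and 0.045 m or z of drive1_mid in the frame of seat between 0.067 and 0.073 m or z of drive1_mid in the frame of seat between 0.095 and 0.101 m) and x of drive2_mid in the frame of seat between -0.012 and 0.012 m and y of drive2_mid in the frame of seat between -0.012 and 0.012 m and (z of drive2_mid in the frame of seat between 0.011 and 0.017 m or z of drive2_mid in the frame of seat between 0.039 and 0.045 m or z of drive2_mid in the frame of seat between 0.067 and 0.073 m or z of drive2_mid in the frame of seat between 0.095 and 0.101 m) and x of drive3_mid in the frame of seat between -0.012 and 0.012 m and y of drive3_mid in the frame of seat between -0.012 and 0.012 m and (z of drive3_mid in the frame of seat between 0.011 and 0.017 m or z of drive3_mid in the frame of seat between 0.039 and 0.045 m or z of drive3_mid in the frame of seat between 0.067 and 0.073 m or z of drive3_mid in the frame of seat between 0.095 and 0.101 m) and x of drive4_mid in the frame of seat between -0.012 and 0.012 m and y of drive4_mid in the frame of seat between -0.012 and 0.012 m and (z of drive4_mid in the frame of seat between 0.011 and 0.017 m or z of drive4_mid in the frame of seat between 0.039 and 0.045 m or z of drive4_mid in the frame of seat between 0.067 and 0.073 m or z of drive4_mid in the frame of seat between 0.095 and 0.101 m)), for 0.2 s.
2. then the power lever is thrown over (value of joint switch above 0.8 rad), for 0.2 s.
At the end, for the whole second after the job is handed in: Battery home (12 mm along, 6 across, 4 in height), orange end at the green stop; each drive present upright on the dock within 12 mm and 0.2 rad of the seat and 3 mm of its seated height, green end to the stripe; lever past 0.8 rad; bystanders within 30 mm (all of step 1 and value of joint switch above 0.8 rad); the robot touches nothing.
It fails at once if the battery bar strikes an aerial (contact force between battery and aerials above 4 N).
It fails at once if the robot strikes an aerial (contact force between any of the fingers, the arm and aerials above 8 N).
It fails at once if the mug is shifted by more than 30 mm (distance of mug from where it was at the start of the episode above 0.03 m).
It fails at once if the handset is shifted by more than 30 mm (distance of handset from where it was at the start of the episode above 0.03 m).
It fails at once if the hub is shifted by more than 30 mm (distance of hub from where it was at the start of the episode above 0.03 m).
Of drive1, drive2, drive3, drive4 only 2 to 4 are there at a start; the rules pass over those that are not, and their reading is None.
At some moment in a run one of drive1, drive2, drive3, drive4 may be knocked a few centimetres aside while the robot is not near it.
It also fails if it takes over 210 s, if anything falls off the work surface, if the arm or the gripper's body presses on something with over 40 N, if the wrist force passes 120 N, or if a joint passes its speed limit or range.

## Working session

There is one attempt and no reset: what is moved stays moved. The work goes in short steps, Python scripts to look and compute and a tool call to move; the robot and the scene stay as the last step left them, time stands still between calls to the robot, and variables do not carry over. Pictures are saved under pics/ and viewed, at most 14 in all, crops included, and the job is handed in when it is done.

Besides the shell and the picture viewer there is one more tool, called after "Emit:" by a JSON object that holds its "name" and its "arguments", one argument or row to a line. drive_tool: Moves the arm, as the interface text tells. Its arguments: {"type":"object","properties":{"rows":{"type":"array","items":{"type":"object","properties":{"dx":{"type":"number"},"dy":{"type":"number"},"dz":{"type":"number"},"wx":{"type":"number"},"wy":{"type":"number"},"wz":{"type":"number"},"hand":{"type":"number"}}}}},"required":["rows"]}

```bash
mkdir -p pics; python3 - <<'E'
from workcell import bot
import cv2
o=bot.get_obs(); print(o['clock'],o['eef_pos'],o['tool_rot'],o['grip_width'])
for c in ['scene','top']:
    im=bot.camera(c); cv2.imwrite(f'pics/{c}0.png',im[:,:,::-1])
    k=bot.get_calibration(c); print(c,k)
    for t in ['drive1_mid','dock','battery_mid','recorder','switch_tip','switch_base','mug','handset','hub','aerials']:
        print(c,t,[(round(d['score'],2),[round(float(v)) for v in d['extent']]) for d in bot.look_for(c,t)])
print(bot.get_calibration('wrist'))
E
```

```text
0.0 [0.14174736 0.47884972 0.2414238 ] [ 1.43391349e-01  9.89665534e-01 -1.01669957e-03 -1.37458047e-04] 0.08519369111318055
scene {'vfov': 45.78364493015414, 'cx': 312.263249043886, 'cy': 234.8214856324644, 'origin': array([ 1.06309753, -0.49909841,  0.97318421]), 'rotation': array([0.29383919, 0.13904784, 0.39567506, 0.85893275])}
scene drive1_mid [(0.98, [337, 198, 53, 38])]
scene dock [(0.82, [406, 153, 83, 56])]
scene battery_mid [(0.63, [190, 293, 79, 67])]
scene recorder [(0.97, [192, 303, 127, 114]), (0.53, [450, 191, 15, 32]), (0.32, [340, 198, 50, 41])]
scene switch_tip [(0.51, [448, 192, 7, 32]), (0.38, [266, 230, 39, 49])]
scene switch_base [(0.66, [454, 204, 39, 61])]
scene mug [(0.95, [285, 348, 50, 70])]
scene handset [(0.83, [406, 316, 66, 64])]
scene hub [(0.88, [216, 403, 67, 72]), (0.64, [332, 282, 44, 56])]
scene aerials [(0.57, [187, 293, 101, 95])]
top {'vfov': 45.3375741680882, 'cx': 318.97663105119653, 'cy': 233.84743411855356, 'origin': array([ 0.2805662 , -0.01944759,  1.25164162]), 'rotation': array([-0.07782146,  0.08197095,  0.71643237, -0.68843972])}
top
[... 199 characters left out ...]
witch_tip [(0.62, [411, 175, 40, 56]), (0.61, [180, 210, 12, 11]), (0.39, [268, 222, 33, 50])]
top switch_base [(0.81, [189, 205, 34, 39])]
top mug [(0.93, [410, 173, 45, 59])]
top handset []
top hub [(0.64, [472, 187, 57, 49])]
top aerials [(0.69, [452, 275, 70, 87])]
{'vfov': 66.06063908835975, 'cx': 320.59472412295145, 'cy': 243.52851641887904, 'mount': array([[ 3.95995130e-04,  9.64933504e-01,  2.62494146e-01,
         6.60538102e-02],
       [ 9.99999894e-01, -3.20394262e-04, -3.30810919e-04,
        -2.46300331e-04],
       [-2.35108921e-04,  2.62494249e-01, -9.64933528e-01,
        -1.31591592e-01],
       [ 0.00000000e+00,  0.00000000e+00,  0.00000000e+00,
         1.00000000e+00]])}
```

View pics/top0.png

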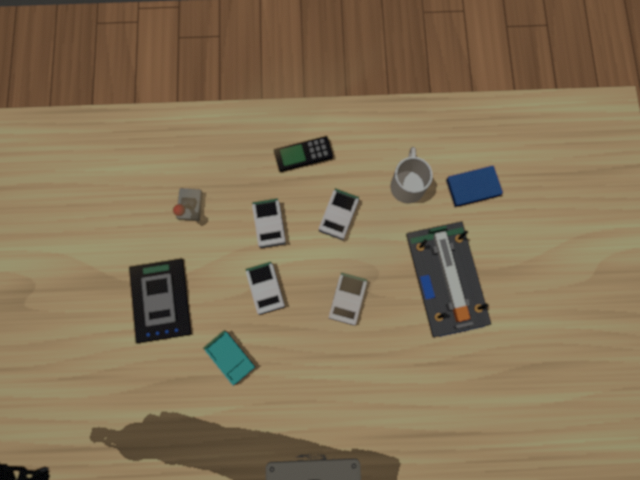

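View pics/scene0.png

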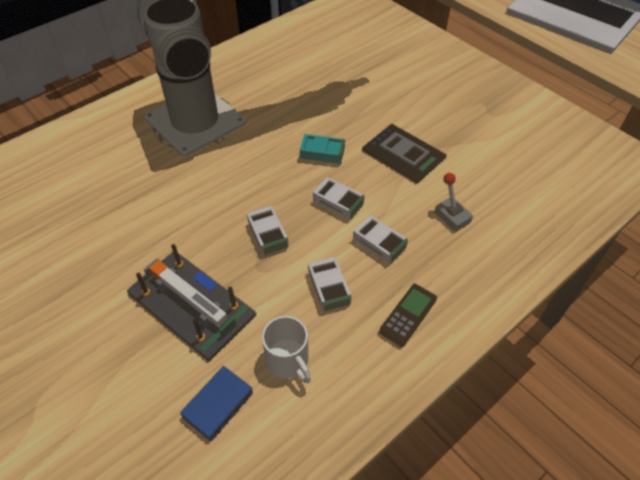

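The top view shows four silver drives at about (270,222), (340,213), (265,288) and (348,298), all with their green ends up (away from the robot). A turquoise decoy sits at (230,357), the dock at (160,300), the switch at (189,205), and the recorder at (448,278). The battery's orange end is at the near grey stop, so it is the wrong way round.

```bash
cat > h.py <<'E'
import numpy as np, cv2
from scipy.spatial.transform import Rotation as R
from scipy.optimize import minimize
from workcell import bot
def cam(name,obs=None):
    k=bot.get_calibration(name); f=240/np.tan(np.radians(k['vfov'])/2)
    if name=='wrist':
        o=obs or bot.get_obs(); T=np.eye(4); T[:3,:3]=R.from_quat(o['tool_rot']).as_matrix(); T[:3,3]=o['eef_pos']
        M=T@k['mount']; return f,k['cx'],k['cy'],M[:3,3],M[:3,:3]
    return f,k['cx'],k['cy'],np.array(k['origin']),R.from_quat(k['rotation']).as_matrix()
def proj(c,P):
    f,cx,cy,o,r=c; q=(np.atleast_2d(P)-o)@r; return np.c_[cx+f*q[:,0]/-q[:,2], cy+f*q[:,1]/q[:,2]]
def back(c,uv,z):
    f,cx,cy,o,r=c; uv=np.atleast_2d(uv).astype(float); d=np.c_[(uv[:,0]-cx)/f,-(uv[:,1]-cy)/f,-np.ones(len(uv))]@r.T
    return o+d*((z-o[2])/d[:,2])[:,None]
def box(lx,ly,z0,z1,x0=0,y0=0): return np.array([[x0+sx*lx/2,y0+sy*ly/2,z] for sx in(1,-1) for sy in(1,-1) for z in(z0,z1)])
DRIVE=box(.1,.058,.006,.034)
DOCK=np.r_[box(.17,.12,0,.012),box(.104,.062,.012,.02)]
REC=box(.235,.13,0,.016)
BAT=box(.19,.024,.03,.054)
SW=box(.07,.05,0,.025)
def place(M,p): c,s=np.cos(p[2]),np.sin(p[2]); return np.c_[M[:,:2]@np.array([[c,s],[-s,c]])+p[:2],M[:,2]]
def fit(views,M,p0):
    """views: [(cam,mask)]; silhouette (hull) fit of x,y,yaw by soft IoU at 4x subpixel"""
    def cost(p):
        t=0
        for c,m in views:
            h=cv2.convexHull(proj(c,place(M,p)).astype(np.float32))
            x0,y0,w,hh=V[id(m)]
            a=np.zeros((hh*4,w*4),np.uint8); cv2.fillConvexPoly(a,np.round(((h+.5-[x0,y0])*4-.5)*16).astype(np.int32),1,shift=4)
            b=cv2.resize(m[y0:y0+hh,x0:x0+w].astype(np.uint8),None,fx=4,fy=4,interpolation=cv2.INTER_NEAREST)
            t+=1-(a&b).sum()/max(1,(a|b).sum())
        return t/len(views)
    V={}
    for c,m in views:
        ys,xs=np.nonzero(m); x0,y0=max(0,xs.min()-25),max(0,ys.min()-25)
        V[id(m)]=(x0,y0,min(640,xs.max()+26)-x0,min(480,ys.max()+26)-y0)
    best=None
    for dy in (0,.3,-.3):
        s=np.array(p0)+[0,0,dy]; r=minimize(cost,s,method='Nelder-Mead',options=dict(initial_simplex=np.array([s,s+[.012,0,0],s+[0,.012,0],s+[0,0,.15]]),xatol=1e-4,fatol=1e-5))
        if best is None or r.fun<best.fun: best=r
    return best.x,best.fun
E
python3 - <<'E'
from h import *
ct=cam('top'); top=bot.camera('top'); S=cam('scene')
hsv=cv2.cvtColor(top,cv2.COLOR_RGB2HSV)
wood=(hsv[...,0]>8)&(hsv[...,0]<28)&(hsv[...,1]>75)&(hsv[...,2]>60)
m=cv2.morphologyEx((~wood).astype(np.uint8),cv2.MORPH_OPEN,np.ones((3,3)))
n,l,st,ce=cv2.connectedComponentsWithStats(m)
g=(hsv[...,0]>35)&(hsv[...,0]<85)&(hsv[...,1]>60)
for name,uv,M in [('A',(270,222),DRIVE),('B',(340,213),DRIVE),('C',(265,288),DRIVE),('D',(348,298),DRIVE),('dock',(160,300),DOCK)]:
    i=np.bincount(l[uv[1]-8:uv[1]+9,uv[0]-8:uv[0]+9].ravel(),minlength=n); i[0]=0; i=i.argmax(); k=l==i
    p=back(ct,ce[i],.02)[0]; print(name,st[i],fit([(ct,k)],M,[p[0],p[1],0]))
for n_ in ['recorder','switch_base','mug','handset','hub','battery_mid']:
    for d in bot.outline_of('top',n_)[:1]: print(n_,d['extent'],back(ct,d['extent'][:2],.02)[0])
print('tip',back(ct,(180,210),.092), 'orange',back(ct,(461,314),.05),'white end',back(ct,(441,235),.05))
E
```

```text
A [ 251  198   35   50 1371] (array([0.5936232 , 0.07837569, 0.11717356]), np.float64(0.08414502164502169))
B [ 318  189   41   51 1363] (array([ 0.60747996, -0.07705327, -0.41513088]), np.float64(0.07647192543759951))
C [ 244  247  128   68 2570] (array([0.45093449, 0.08930755, 0.23951389]), np.float64(0.4733758023730792))
D [ 328  273   40   53 1172] (array([ 0.41894352, -0.08757073, -0.29010787]), np.float64(0.2702993290899708))
dock [ 130  259   62   84 4180] (array([0.4364937 , 0.31667058, 0.12399732]), np.float64(0.07832462753421443))
recorder [449.2, 279.8, 84.3, 116.4] [ 0.45119415 -0.30951771  0.02      ]
switch_base [184.7, 204.7, 32.4, 38.4] [0.64250864 0.26338681 0.02      ]
mug [410.1, 173.4, 44.7, 59.1] [ 0.69576323 -0.24336437  0.02      ]
handset [301.1, 153.0, 63.8, 36.4] [7.54223360e-01 5.94388067e-04 2.00000000e-02]
hub [473.6, 188.6, 60.3, 47.9] [ 0.65438945 -0.3828891   0.02      ]
battery_mid [268.8, 222.6, 35.9, 47.9] [0.59403641 0.07727958 0.02      ]
tip [[0.61022059 0.2565232  0.092     ]] orange [[ 0.37458796 -0.32047015  0.05      ]] white end [[ 0.54432598 -0.29366756  0.05      ]]
```

```bash
cat >> h.py <<'E'
def pose():
    o=bot.get_obs(); m=R.from_quat(o['tool_rot']).as_matrix(); return o,np.array(o['eef_pos']),m,np.degrees(np.arctan2(m[1,0],m[0,0]))
def to(x,y,z,psi,unwrap=True):
    """print drive_tool units to reach TCP x,y,z with tool x heading psi(deg), pointing down"""
    o,p,m,ps=pose(); d=m.T@(np.array([x,y,z])-p)/.05
    Rt=R.from_euler('z',psi,degrees=True).as_matrix()@np.diag([1,-1,-1]); w=np.degrees(R.from_matrix(m.T@Rt).as_rotvec())/5
    print('t %.1f at %s psi %.1f q6 %.2f -> d %s w %s'%(o['clock'],p.round(4),ps,o['joint_pos'][5],d.round(3),w.round(2)))
E
python3 -c "
from h import *
to(.436,.317,.14,187)"
```

```text
t 1.4 at [0.1419 0.4794 0.2423] psi 163.5 q6 1.57 -> d [-6.562 -1.445  2.046] w [-0.  -0.  -4.7]
```

Emit:
{"name": "drive_tool", "arguments": {
  "rows": [
    {"dx": -6.56,"dy": -1.45,"dz": 2.05,"wz": -4.7,"hand": 85},
    {"dx": -6.56,"dy": -1.45,"dz": 2.05,"wz": -4.7,"hand": 85},
    {"dx": -6.56,"dy": -1.45,"dz": 2.05,"wz": -4.7,"hand": 85},
    {"dx": -6.56,"dy": -1.45,"dz": 2.05,"wz": -4.7,"hand": 85},
    {"dx": -6.56,"dy": -1.45,"dz": 2.05,"wz": -4.7,"hand": 85},
    {"dx": -6.56,"dy": -1.45,"dz": 2.05,"wz": -4.7,"hand": 85},
    {"dx": -6.56,"dy": -1.45,"dz": 2.05,"wz": -4.7,"hand": 85},
    {"dx": -6.56,"dy": -1.45,"dz": 2.05,"wz": -4.7,"hand": 85},
    {"dx": -6.56,"dy": -1.45,"dz": 2.05,"wz": -4.7,"hand": 85},
    {"dx": -6.56,"dy": -1.45,"dz": 2.05,"wz": -4.7,"hand": 85}
  ]
}}

```text
invalid input at $.rows[0]: expected keys dx, dy, dz, wx, wy, wz, hand
```

```bash
python3 - <<'E'
from h import *
o,p,m,ps=pose(); print(p,ps,o['joint_pos'][5],o['joint_vel'].round(3))
im=bot.camera('wrist'); cv2.imwrite('pics/w_dock.png',im[:,:,::-1])
for d in bot.outline_of('wrist','dock'):
    print(d['score'],d['extent'])
    if d['score']>.5: print(fit([(cam('wrist',o),d['region'])],DOCK,[.436,.317,.12]))
E
```

```text
[0.14190337 0.47942378 0.2423005 ] 163.51267580849157 1.5707812357634168 [-0.002  0.     0.001 -0.001 -0.     0.001]
0.63 [250.6, 413.6, 59.5, 24.9]
(array([0.4400769 , 0.27449167, 0.09363449]), np.float64(0.9377878076301425))
```

View pics/w_dock.png

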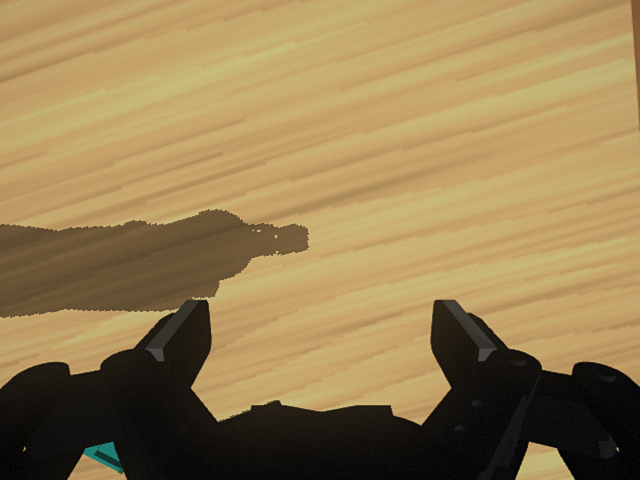

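The move was refused because every key has to be given. The wrist picture shows the fingers in the lower part (tips at about (200,300) and (440,300)). Targets should therefore lie about 50 mm along tool +x.

Emit:
{"name": "drive_tool", "arguments": {
  "rows": [
    {"dx": -7.5,"dy": -1.58,"dz": 2.05,"wx": 0,"wy": 0,"wz": -4.7,"hand": 85},
    {"dx": -7.5,"dy": -1.58,"dz": 2.05,"wx": 0,"wy": 0,"wz": -4.7,"hand": 85},
    {"dx": -7.5,"dy": -1.58,"dz": 2.05,"wx": 0,"wy": 0,"wz": -4.7,"hand": 85},
    {"dx": -7.5,"dy": -1.58,"dz": 2.05,"wx": 0,"wy": 0,"wz": -4.7,"hand": 85},
    {"dx": -7.5,"dy": -1.58,"dz": 2.05,"wx": 0,"wy": 0,"wz": -4.7,"hand": 85},
    {"dx": -7.5,"dy": -1.58,"dz": 2.05,"wx": 0,"wy": 0,"wz": -4.7,"hand": 85},
    {"dx": -7.5,"dy": -1.58,"dz": 2.05,"wx": 0,"wy": 0,"wz": -4.7,"hand": 85},
    {"dx": -7.5,"dy": -1.58,"dz": 2.05,"wx": 0,"wy": 0,"wz": -4.7,"hand": 85},
    {"dx": -7.5,"dy": -1.58,"dz": 2.05,"wx": 0,"wy": 0,"wz": -4.7,"hand": 85},
    {"dx": -7.5,"dy": -1.58,"dz": 2.05,"wx": 0,"wy": 0,"wz": -4.7,"hand": 85},
    {"dx": -7.5,"dy": -1.58,"dz": 2.05,"wx": 0,"wy": 0,"wz": -4.7,"hand": 85},
    {"dx": -7.5,"dy": -1.58,"dz": 2.05,"wx": 0,"wy": 0,"wz": -4.7,"hand": 85}
  ]
}}

```text
clock: 2.75
eef_pos: [0.4779, 0.2984, 0.1405]
tool_rot: [-0.062, 0.998, 0.0, 0.0]
ft_force: [0.4, -0.1, -0.8]
grip_width: 0.0851
grasp_force: 0.0
```

```bash
python3 - <<'E'
from h import *
o,p,m,ps=pose(); print(o['clock'],p,ps,o['joint_pos'].round(2),o['joint_vel'].round(3))
im=bot.camera('wrist'); cv2.imwrite('pics/w_dock1.png',im[:,:,::-1])
for d in bot.outline_of('wrist','dock'):
    print(d['score'],d['extent'])
    if d['score']>.5: print(fit([(cam('wrist',o),d['region'])],DOCK,[.436,.317,.12]))
E
```

```text
2.75 [0.47790711 0.29838098 0.14045008] -172.86603594408467 [ 0.56  0.43 -0.    1.14  0.    0.43] [ 0.008 -0.007 -0.    -0.003 -0.001 -0.003]
0.94 [364.2, 171.6, 183.9, 249.0]
(array([0.43571648, 0.31882287, 0.12422924]), np.float64(0.023113366532382162))
0.64 [46.2, 160.0, 89.9, 171.6]
(array([0.436, 0.317, 0.12 ]), np.float64(1.0))
```

View pics/w_dock1.png

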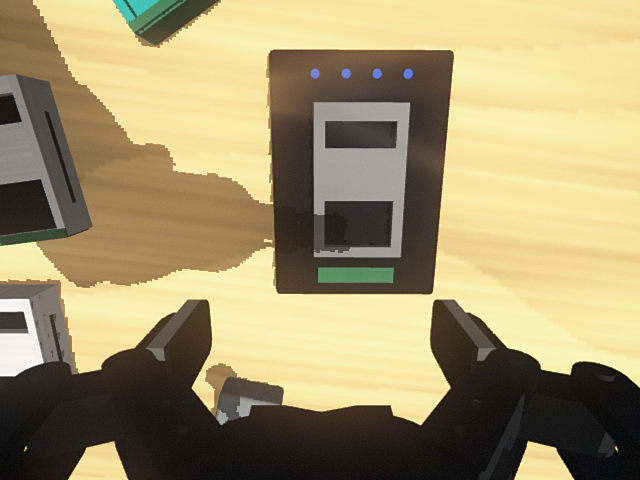

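The dock is fully in view. The grey seat's corners are at about (313,102), (409,102), (401,258) and (313,258), and the silhouette fits well. Next I'll check the seat corners and go to drive C.

```bash
cat >> h.py <<'E'
def rect(c,im_mask,z):
    """min-area rectangle of mask pixels back-projected on plane z -> centre, long-axis yaw, size"""
    cs,_=cv2.findContours(im_mask.astype(np.uint8),cv2.RETR_EXTERNAL,cv2.CHAIN_APPROX_NONE); k=max(cs,key=cv2.contourArea)[:,0,:]
    P=back(c,cv2.convexHull(k)[:,0,:],z)[:,:2]
    (cx,cy),(w,h),a=cv2.minAreaRect((P*1000).astype(np.float32))
    if w<h: w,h,a=h,w,a+90
    a=(a+90)%180-90
    return np.array([cx,cy])/1000,np.radians(a),(w,h)
E
python3 - <<'E'
from h import *
c=cam('wrist'); im=cv2.imread('pics/w_dock1.png'); hsv=cv2.cvtColor(im,cv2.COLOR_BGR2HSV)
m=((hsv[...,1]<60)&(hsv[...,2]>105)).astype(np.uint8); m[:, :290]=0; m[:,425:]=0; m[:90]=0; m[262:]=0
m=cv2.morphologyEx(m,cv2.MORPH_OPEN,np.ones((3,3)))
print(rect(c,m,.02))
q=back(c,[(313,102),(409,102),(401,258),(313,258)],.02); print(q.mean(0),np.linalg.norm(q-np.roll(q,-1,0),axis=1))
t=cam('top'); print(back(t,(267,288),.034), back(t,(348,298),.034))
p=back(t,(267,288),.034)[0]; to(p[0]+.05,p[1]+.01,.154,193)
E
```

```text
(array([0.43560672, 0.31928375]), np.float64(0.12534900039757707), (104.02532196044922, 62.034420013427734))
[0.43599125 0.31919673 0.02      ] [0.06153618 0.10477873 0.06298376 0.10475992]
[[0.44715298 0.08293328 0.034     ]] [[ 0.41902175 -0.08822645  0.034     ]]
t 2.9 at [0.478  0.2985 0.1406] psi -172.8 q6 0.43 -> d [ 0.132 -4.127 -0.271] w [ 0.01  0.01 -1.17]
```

Emit:
{"name": "drive_tool", "arguments": {
  "rows": [
    {"dx": 0.13,"dy": -4.13,"dz": -0.27,"wx": 0,"wy": 0,"wz": -1.17,"hand": 85},
    {"dx": 0.13,"dy": -4.13,"dz": -0.27,"wx": 0,"wy": 0,"wz": -1.17,"hand": 85},
    {"dx": 0.13,"dy": -4.13,"dz": -0.27,"wx": 0,"wy": 0,"wz": -1.17,"hand": 85},
    {"dx": 0.13,"dy": -4.13,"dz": -0.27,"wx": 0,"wy": 0,"wz": -1.17,"hand": 85},
    {"dx": 0.13,"dy": -4.13,"dz": -0.27,"wx": 0,"wy": 0,"wz": -1.17,"hand": 85},
    {"dx": 0.13,"dy": -4.13,"dz": -0.27,"wx": 0,"wy": 0,"wz": -1.17,"hand": 85},
    {"dx": 0.13,"dy": -4.13,"dz": -0.27,"wx": 0,"wy": 0,"wz": -1.17,"hand": 85},
    {"dx": 0.13,"dy": -4.13,"dz": -0.27,"wx": 0,"wy": 0,"wz": -1.17,"hand": 85},
    {"dx": 0.13,"dy": -4.13,"dz": -0.27,"wx": 0,"wy": 0,"wz": -1.17,"hand": 85}
  ]
}}

```text
clock: 3.75
eef_pos: [0.4976, 0.0931, 0.1532]
tool_rot: [-0.113, 0.994, 0.0, -0.0]
ft_force: [-0.2, 0.1, 0.3]
grip_width: 0.085
grasp_force: 0.0
```

```bash
cat >> h.py <<'E'
def drive(name,guess):
    """measure drive nearest guess (x,y) in a wrist picture: silhouette fits from colour and network masks, plus top-plane rectangle"""
    o=bot.get_obs(); c=cam('wrist',o); im=bot.camera('wrist'); cv2.imwrite(f'pics/{name}.png',im[:,:,::-1])
    hsv=cv2.cvtColor(im,cv2.COLOR_RGB2HSV)
    u=proj(c,[guess[0],guess[1],.02])[0].round().astype(int)
    for d in bot.outline_of('wrist','drive1_mid'):
        e=d['extent']; print('  net',round(d['score'],2),np.round(e),back(c,e[:2],.02)[0][:2].round(3), end=' ')
        if np.hypot(e[0]-u[0],e[1]-u[1])<60: print(fit([(c,d['region'])],DRIVE,[*guess,.15]))
        else: print()
    g=(hsv[...,1]<60)&(hsv[...,2]>150)
    g[300:]=0
    n,l,st,ce=cv2.connectedComponentsWithStats(cv2.morphologyEx(g.astype(np.uint8),cv2.MORPH_OPEN,np.ones((3,3))))
    i=np.argmin(np.hypot(*(ce[1:]-u).T)+1e4*(st[1:,4]<1500))+1
    print('  top rect',st[i],rect(c,l==i,.034))
E
python3 -c "
from h import *
drive('wC',(.447,.083))"
```

```text
net 0.8 [331. 171.  91. 156.] [0.45  0.089] (array([0.45124464, 0.0897355 , 0.25581519]), np.float64(0.01324668011824881))
  top rect [ 285   93   91  145 7078] (array([0.44820261, 0.08893743]), np.float64(0.2566900966030756), (94.2905044555664, 58.15753173828125))
```

View pics/wC.png

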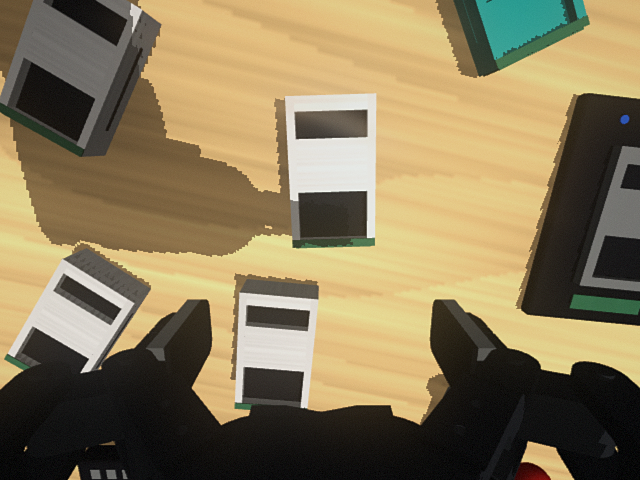

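Drive C is at centre; its silhouette fits at (0.451, 0.090) with 14.7° yaw, and the top rectangle agrees. Now I'll grasp it.

```bash
python3 -c "
from h import *
to(.4512,.0897,.016,194.66)"
```

```text
t 3.9 at [0.4976 0.0927 0.1531] psi -167.0 q6 -0.04 -> d [0.917 0.151 2.743] w [ 0.   -0.   -0.34]
```

Emit:
{"name": "drive_tool", "arguments": {
  "rows": [
    {"dx": 0.92,"dy": 0.15,"dz": 0,"wx": 0,"wy": 0,"wz": -0.34,"hand": 85},
    {"dx": 0.92,"dy": 0.15,"dz": 0.8,"wx": 0,"wy": 0,"wz": -0.34,"hand": 85},
    {"dx": 0.92,"dy": 0.15,"dz": 1.6,"wx": 0,"wy": 0,"wz": -0.34,"hand": 85},
    {"dx": 0.92,"dy": 0.15,"dz": 2.3,"wx": 0,"wy": 0,"wz": -0.34,"hand": 85},
    {"dx": 0.92,"dy": 0.15,"dz": 2.74,"wx": 0,"wy": 0,"wz": -0.34,"hand": 85},
    {"dx": 0.92,"dy": 0.15,"dz": 2.74,"wx": 0,"wy": 0,"wz": -0.34,"hand": 80},
    {"dx": 0.92,"dy": 0.15,"dz": 2.74,"wx": 0,"wy": 0,"wz": -0.34,"hand": 50},
    {"dx": 0.92,"dy": 0.15,"dz": 2.74,"wx": 0,"wy": 0,"wz": -0.34,"hand": 50},
    {"dx": 0.92,"dy": 0.15,"dz": 2.74,"wx": 0,"wy": 0,"wz": -0.34,"hand": 50},
    {"dx": 0.92,"dy": 0.15,"dz": 2.74,"wx": 0,"wy": 0,"wz": -0.34,"hand": 50},
    {"dx": 0.92,"dy": 0.15,"dz": 2.74,"wx": 0,"wy": 0,"wz": -0.34,"hand": 50}
  ]
}}

```text
clock: 4.95
eef_pos: [0.4527, 0.089, 0.0178]
tool_rot: [-0.127, 0.992, 0.0, 0.002]
ft_force: [-1.0, 0.0, 7.9]
grip_width: 0.057
grasp_force: 65.8
```

```bash
python3 -c "
from h import *
to(.4512,.0897,.016,194.66)
to(.4356,.3192,.11,187.18)"
```

```text
t 5.0 at [0.4527 0.089  0.0178] psi -165.4 q6 -0.06 -> d [0.026 0.022 0.036] w [ 0.    0.04 -0.02]
t 5.0 at [0.4527 0.089  0.0178] psi -165.4 q6 -0.06 -> d [-0.832  4.543 -1.841] w [0.   0.04 1.48]
```

Emit:
{"name": "drive_tool", "arguments": {
  "rows": [
    {"dx": 0,"dy": 0,"dz": -0.8,"wx": 0,"wy": 0,"wz": 0,"hand": 50},
    {"dx": 0,"dy": 0,"dz": -1.84,"wx": 0,"wy": 0,"wz": 0,"hand": 50},
    {"dx": -0.85,"dy": 4.54,"dz": -1.84,"wx": 0,"wy": 0,"wz": 1.48,"hand": 50},
    {"dx": -0.85,"dy": 4.54,"dz": -1.84,"wx": 0,"wy": 0,"wz": 1.48,"hand": 50},
    {"dx": -0.85,"dy": 4.54,"dz": -1.84,"wx": 0,"wy": 0,"wz": 1.48,"hand": 50},
    {"dx": -0.85,"dy": 4.54,"dz": -1.84,"wx": 0,"wy": 0,"wz": 1.48,"hand": 50},
    {"dx": -0.85,"dy": 4.54,"dz": -1.84,"wx": 0,"wy": 0,"wz": 1.48,"hand": 50},
    {"dx": -0.85,"dy": 4.54,"dz": -1.84,"wx": 0,"wy": 0,"wz": 1.48,"hand": 50},
    {"dx": -0.85,"dy": 4.54,"dz": -1.84,"wx": 0,"wy": 0,"wz": 1.48,"hand": 50},
    {"dx": -0.85,"dy": 4.54,"dz": -1.84,"wx": 0,"wy": 0,"wz": 1.48,"hand": 50}
  ]
}}

```text
clock: 5.95
eef_pos: [0.4348, 0.3177, 0.1078]
tool_rot: [-0.062, 0.998, -0.001, -0.001]
ft_force: [-0.2, -1.0, -3.1]
grip_width: 0.0564
grasp_force: 66.4
```

```bash
python3 -c "
from h import *
to(.4356,.3192,.11,187.18)
bot.camera('wrist'); o=bot.get_obs(); print(o['ft_force'],o['joint_vel'].round(3))
to(.4356+.0013,.3192+.0002,.032,187.18)
im=bot.camera('wrist'); cv2.imwrite('pics/wp1.png',im[:,:,::-1])
"
```

```text
t 6.0 at [0.4348 0.3177 0.1078] psi -172.9 q6 0.51 -> d [-0.019  0.029 -0.045] w [-0.02 -0.02 -0.01]
[-0.11418879 -0.72257618 -3.24642286] [-0.008 -0.005  0.002 -0.001  0.002 -0.   ]
t 6.0 at [0.4351 0.3175 0.1079] psi -172.9 q6 0.51 -> d [-0.042  0.035  1.519] w [-0.01 -0.01 -0.02]
```

View pics/wp1.png

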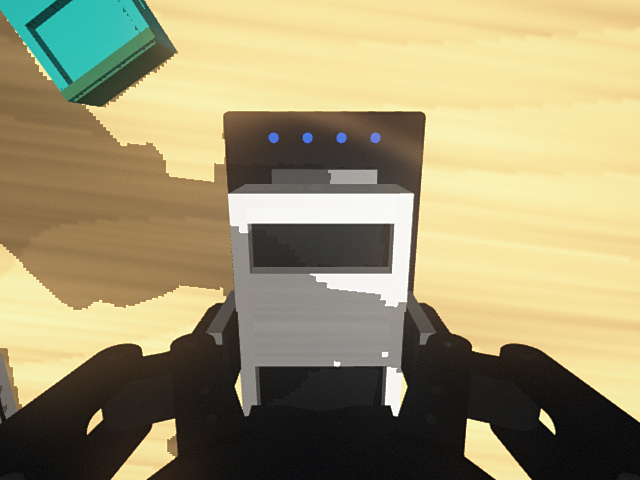

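The gripped drive hangs level above the dock. Its rear top edge runs from (230,193) to (413,193), so I'll use that to measure the drive's offset in the hand.

```bash
cat >> h.py <<'E'
def inhand(rear_uv,dz=.0162,seat=(.4356,.3192),sy=7.18):
    o,p,m,ps=pose(); q=back(cam('wrist',o),rear_uv,p[2]+dz); t=(q-p)@m
    print('rear edge in tool mm',(t*1000).round(1),'-> drive mid in tool x,y mm',((t[:,0].mean()-.05)*1000).round(2),(t[:,1].mean()*1000).round(2),'width',np.linalg.norm(q[0]-q[1]).round(4))
E
python3 -c "
from h import *
inhand([(230,193),(413,193)])
inhand([(230,193),(413,193)],.0182)"
```

```text
rear edge in tool mm [[ 51.1 -28.6 -16.1]
 [ 51.1  28.6 -16.2]] -> drive mid in tool x,y mm 1.12 -0.02 width 0.0572
rear edge in tool mm [[ 51.4 -28.1 -18.1]
 [ 51.4  28.1 -18.2]] -> drive mid in tool x,y mm 1.38 -0.02 width 0.0562
```

Emit:
{"name": "drive_tool", "arguments": {
  "rows": [
    {"dx": -0.04,"dy": 0.035,"dz": 0.4,"wx": 0,"wy": 0,"wz": 0,"hand": 50},
    {"dx": -0.04,"dy": 0.035,"dz": 1.0,"wx": 0,"wy": 0,"wz": 0,"hand": 50},
    {"dx": -0.04,"dy": 0.035,"dz": 1.2,"wx": 0,"wy": 0,"wz": 0,"hand": 50},
    {"dx": -0.04,"dy": 0.035,"dz": 1.3,"wx": 0,"wy": 0,"wz": 0,"hand": 50},
    {"dx": -0.04,"dy": 0.035,"dz": 1.38,"wx": 0,"wy": 0,"wz": 0,"hand": 50},
    {"dx": -0.04,"dy": 0.035,"dz": 1.45,"wx": 0,"wy": 0,"wz": 0,"hand": 50},
    {"dx": -0.04,"dy": 0.035,"dz": 1.5,"wx": 0,"wy": 0,"wz": 0,"hand": 50},
    {"dx": -0.04,"dy": 0.035,"dz": 1.53,"wx": 0,"wy": 0,"wz": 0,"hand": 50},
    {"dx": -0.04,"dy": 0.035,"dz": 1.53,"wx": 0,"wy": 0,"wz": 0,"hand": 50}
  ]
}}

```text
clock: 6.95
eef_pos: [0.4372, 0.3211, 0.032]
tool_rot: [-0.063, 0.998, 0.0, 0.0]
ft_force: [1.3, -0.3, -2.7]
grip_width: 0.0566
grasp_force: 66.3
```

Emit:
{"name": "drive_tool", "arguments": {
  "rows": [
    {"dx": 0,"dy": 0,"dz": 0,"wx": 0,"wy": 0,"wz": 0,"hand": 85},
    {"dx": 0,"dy": 0,"dz": 0,"wx": 0,"wy": 0,"wz": 0,"hand": 85},
    {"dx": 0,"dy": 0,"dz": 0,"wx": 0,"wy": 0,"wz": 0,"hand": 85},
    {"dx": 0,"dy": 0,"dz": -0.4,"wx": 0,"wy": 0,"wz": 0,"hand": 85},
    {"dx": 0,"dy": 0,"dz": -1.2,"wx": 0,"wy": 0,"wz": 0,"hand": 85},
    {"dx": -0.5,"dy": 0,"dz": -2.2,"wx": 0,"wy": 0,"wz": 0,"hand": 85},
    {"dx": -1,"dy": 0,"dz": -2.8,"wx": 0,"wy": 0,"wz": 0,"hand": 85},
    {"dx": -1,"dy": 0,"dz": -2.8,"wx": 0,"wy": 0,"wz": 0,"hand": 85},
    {"dx": -1,"dy": 0,"dz": -2.8,"wx": 0,"wy": 0,"wz": 0,"hand": 85}
  ]
}}

```text
clock: 7.85
eef_pos: [0.4878, 0.3275, 0.173]
tool_rot: [-0.062, 0.998, 0.001, 0.001]
ft_force: [-0.4, -0.3, 0.0]
grip_width: 0.0852
grasp_force: 0.0
```

```bash
python3 - <<'E'
from h import *
o=bot.get_obs(); c=cam('wrist',o); im=bot.camera('wrist'); cv2.imwrite('pics/wd2.png',im[:,:,::-1])
for z in (0.014,): 
    for d in bot.outline_of('wrist','drive1_mid'):
        print(d['score'],d['extent'],fit([(c,d['region'])],DRIVE+[0,0,z],[.436,.319,.125]))
p=(.5936,.0784); to(p[0]+.05,p[1]+.006,.174,186.7)
E
```

```text
0.6 [320.2, 161.0, 91.0, 152.2] (array([0.43653838, 0.32061967, 0.12619904]), np.float64(0.017151250702034826))
0.44 [34.1, 315.5, 68.3, 124.7] (array([0.436, 0.319, 0.125]), np.float64(1.0))
t 8.0 at [0.4855 0.3265 0.1705] psi -172.8 q6 0.47 -> d [-2.533 -5.199 -0.071] w [-0.01 -0.03  0.09]
```

View pics/wd2.png

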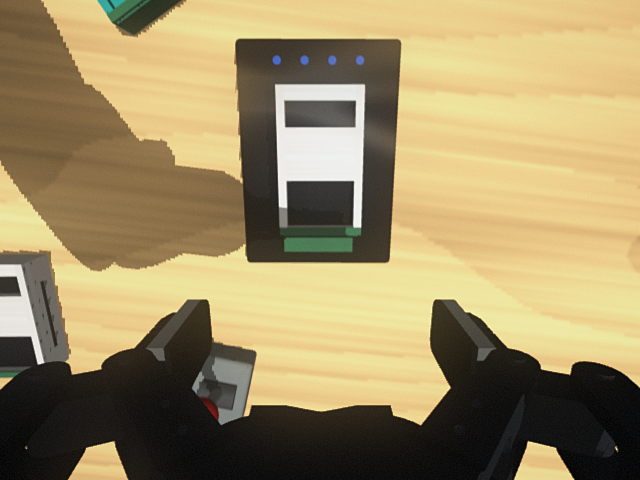

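Emit:
{"name": "drive_tool", "arguments": {
  "rows": [
    {"dx": -2.53,"dy": -5.2,"dz": -0.07,"wx": 0,"wy": 0,"wz": 0,"hand": 85},
    {"dx": -2.53,"dy": -5.2,"dz": -0.07,"wx": 0,"wy": 0,"wz": 0,"hand": 85},
    {"dx": -2.53,"dy": -5.2,"dz": -0.07,"wx": 0,"wy": 0,"wz": 0,"hand": 85},
    {"dx": -2.53,"dy": -5.2,"dz": -0.07,"wx": 0,"wy": 0,"wz": 0,"hand": 85},
    {"dx": -2.53,"dy": -5.2,"dz": -0.07,"wx": 0,"wy": 0,"wz": 0,"hand": 85},
    {"dx": -2.53,"dy": -5.2,"dz": -0.07,"wx": 0,"wy": 0,"wz": 0,"hand": 85},
    {"dx": -2.53,"dy": -5.2,"dz": -0.07,"wx": 0,"wy": 0,"wz": 0,"hand": 85},
    {"dx": -2.53,"dy": -5.2,"dz": -0.07,"wx": 0,"wy": 0,"wz": 0,"hand": 85},
    {"dx": -2.53,"dy": -5.2,"dz": -0.07,"wx": 0,"wy": 0,"wz": 0,"hand": 85},
    {"dx": -2.53,"dy": -5.2,"dz": -0.07,"wx": 0,"wy": 0,"wz": 0,"hand": 85},
    {"dx": -2.53,"dy": -5.2,"dz": -0.07,"wx": 0,"wy": 0,"wz": 0,"hand": 85}
  ]
}}

```text
clock: 9.05
eef_pos: [0.644, 0.0865, 0.1753]
tool_rot: [-0.064, 0.998, 0.0, -0.0]
ft_force: [0.2, 0.1, 1.0]
grip_width: 0.0847
grasp_force: 0.0
```

```bash
python3 -c "
from h import *
drive('wA',(.5936,.0784)); to(.5936,.0784,.016,186.7); print(bot.get_obs()['joint_vel'].round(3))"
```

```text
net 0.52 [112. 157. 139. 168.] [ 0.608 -0.078] 
  top rect [ 277   93   84  134 6202] (array([0.59194934, 0.07838828]), np.float64(0.12922476531099664), (93.95328521728516, 58.32207107543945))
t 9.2 at [0.6443 0.0861 0.1755] psi -172.7 q6 0.01 -> d [ 1.025 -0.025  3.19 ] w [0.   0.   0.11]
[-0.008  0.001  0.005  0.001  0.     0.001]
```

Emit:
{"name": "drive_tool", "arguments": {
  "rows": [
    {"dx": 1.0,"dy": -0.02,"dz": 0.4,"wx": 0,"wy": 0,"wz": 0,"hand": 85},
    {"dx": 1.0,"dy": -0.02,"dz": 1.2,"wx": 0,"wy": 0,"wz": 0,"hand": 85},
    {"dx": 1.0,"dy": -0.02,"dz": 2.0,"wx": 0,"wy": 0,"wz": 0,"hand": 85},
    {"dx": 1.0,"dy": -0.02,"dz": 2.7,"wx": 0,"wy": 0,"wz": 0,"hand": 85},
    {"dx": 1.0,"dy": -0.02,"dz": 3.1,"wx": 0,"wy": 0,"wz": 0,"hand": 85},
    {"dx": 1.0,"dy": -0.02,"dz": 3.18,"wx": 0,"wy": 0,"wz": 0,"hand": 85},
    {"dx": 1.0,"dy": -0.02,"dz": 3.18,"wx": 0,"wy": 0,"wz": 0,"hand": 75},
    {"dx": 1.0,"dy": -0.02,"dz": 3.18,"wx": 0,"wy": 0,"wz": 0,"hand": 50},
    {"dx": 1.0,"dy": -0.02,"dz": 3.18,"wx": 0,"wy": 0,"wz": 0,"hand": 50},
    {"dx": 1.0,"dy": -0.02,"dz": 3.18,"wx": 0,"wy": 0,"wz": 0,"hand": 50},
    {"dx": 1.0,"dy": -0.02,"dz": 3.18,"wx": 0,"wy": 0,"wz": 0,"hand": 50},
    {"dx": 1.0,"dy": -0.02,"dz": 3.18,"wx": 0,"wy": 0,"wz": 0,"hand": 50}
  ]
}}

```text
clock: 10.35
eef_pos: [0.597, 0.0781, 0.0185]
tool_rot: [-0.062, 0.998, 0.0, 0.002]
ft_force: [-1.2, 0.7, 6.0]
grip_width: 0.0568
grasp_force: 66.8
```

```bash
python3 -c "
from h import *
o,p,m,ps=pose(); print('drive mid in tool',((np.array([.5948,.0788,.02])-p)@m*1000).round(1))
to(.436,.320,.15,187.2)"
```

```text
drive mid in tool [ 2.1  1.  -1.5]
t 10.3 at [0.597  0.0781 0.0185] psi -172.8 q6 0.00 -> d [ 2.579  5.203 -2.639] w [ 0.    0.05 -0.01]
```

Emit:
{"name": "drive_tool", "arguments": {
  "rows": [
    {"dx": 0,"dy": 0,"dz": -0.8,"wx": 0,"wy": 0,"wz": 0,"hand": 50},
    {"dx": 0,"dy": 0,"dz": -1.7,"wx": 0,"wy": 0,"wz": 0,"hand": 50},
    {"dx": 0,"dy": 0,"dz": -2.64,"wx": 0,"wy": 0,"wz": 0,"hand": 50},
    {"dx": 2.54,"dy": 5.2,"dz": -2.64,"wx": 0,"wy": 0,"wz": 0,"hand": 50},
    {"dx": 2.54,"dy": 5.2,"dz": -2.64,"wx": 0,"wy": 0,"wz": 0,"hand": 50},
    {"dx": 2.54,"dy": 5.2,"dz": -2.64,"wx": 0,"wy": 0,"wz": 0,"hand": 50},
    {"dx": 2.54,"dy": 5.2,"dz": -2.64,"wx": 0,"wy": 0,"wz": 0,"hand": 50},
    {"dx": 2.54,"dy": 5.2,"dz": -2.64,"wx": 0,"wy": 0,"wz": 0,"hand": 50},
    {"dx": 2.54,"dy": 5.2,"dz": -2.64,"wx": 0,"wy": 0,"wz": 0,"hand": 50},
    {"dx": 2.54,"dy": 5.2,"dz": -2.64,"wx": 0,"wy": 0,"wz": 0,"hand": 50},
    {"dx": 2.54,"dy": 5.2,"dz": -2.64,"wx": 0,"wy": 0,"wz": 0,"hand": 50},
    {"dx": 2.54,"dy": 5.2,"dz": -2.64,"wx": 0,"wy": 0,"wz": 0,"hand": 50},
    {"dx": 2.54,"dy": 5.2,"dz": -2.64,"wx": 0,"wy": 0,"wz": 0,"hand": 50}
  ]
}}

```text
clock: 11.65
eef_pos: [0.4375, 0.3187, 0.1482]
tool_rot: [-0.061, 0.998, -0.0, -0.0]
ft_force: [0.5, -0.1, -1.8]
grip_width: 0.0572
grasp_force: 65.9
```

```bash
cat >> h.py <<'E'
def held(name,sx=.436,sy=.320,zmid=.062):
    """find rear top edge of held drive in wrist picture automatically, give place move"""
    o,p,m,ps=pose(); c=cam('wrist',o); im=bot.camera('wrist'); cv2.imwrite(f'pics/{name}.png',im[:,:,::-1])
    g=cv2.cvtColor(im,cv2.COLOR_RGB2GRAY).astype(float)
    # predicted rear edge centre row; list strong horizontal gradients near it
    P=p+m@np.array([.05,0,-.0162]); u=proj(c,P)[0]
    col=g[int(u[1])-25:int(u[1])+25, int(u[0])-60:int(u[0])+60].mean(1); dg=np.diff(col); k=np.argsort(-np.abs(dg))[:4]
    print('pred row %.1f edges %s'%(u[1],[(int(u[1])-25+int(i)+1,round(dg[i])) for i in k]))
    i=int(np.argmax(dg)); r=int(u[1])-25+i+.5
    q=back(c,[(u[0],r)],p[2]+.0162)[0]; off=((q-p)@m)[0]-.05; print('mid in tool x mm',round(off*1000,2))
    a=np.radians(7.18); to(sx+off*np.cos(a),sy+off*np.sin(a),zmid-.0018,187.18)
E
python3 -c "
from h import *
held('h2')"
```

```text
pred row 196.6 edges [(220, -136), (190, 119), (181, -41), (182, -31)]
mid in tool x mm 2.21
t 11.7 at [0.4376 0.3187 0.1482] psi -173.0 q6 0.51 -> d [-0.017  0.031  1.76 ] w [-0.   -0.   -0.03]
```

Emit:
{"name": "drive_tool", "arguments": {
  "rows": [
    {"dx": -0.02,"dy": 0.02,"dz": 0.7,"wx": 0,"wy": 0,"wz": 0,"hand": 50},
    {"dx": -0.02,"dy": 0.02,"dz": 1.3,"wx": 0,"wy": 0,"wz": 0,"hand": 50},
    {"dx": -0.02,"dy": 0.02,"dz": 1.5,"wx": 0,"wy": 0,"wz": 0,"hand": 50},
    {"dx": -0.02,"dy": 0.02,"dz": 1.58,"wx": 0,"wy": 0,"wz": 0,"hand": 50},
    {"dx": -0.02,"dy": 0.02,"dz": 1.64,"wx": 0,"wy": 0,"wz": 0,"hand": 50},
    {"dx": -0.02,"dy": 0.02,"dz": 1.7,"wx": 0,"wy": 0,"wz": 0,"hand": 50},
    {"dx": -0.02,"dy": 0.02,"dz": 1.75,"wx": 0,"wy": 0,"wz": 0,"hand": 50},
    {"dx": -0.02,"dy": 0.02,"dz": 1.77,"wx": 0,"wy": 0,"wz": 0,"hand": 50},
    {"dx": -0.02,"dy": 0.02,"dz": 1.77,"wx": 0,"wy": 0,"wz": 0,"hand": 50}
  ]
}}

```text
clock: 12.6
eef_pos: [0.4381, 0.3214, 0.0606]
tool_rot: [-0.063, 0.998, 0.0, 0.001]
ft_force: [0.3, -0.6, -1.0]
grip_width: 0.0569
grasp_force: 66.2
```

Emit:
{"name": "drive_tool", "arguments": {
  "rows": [
    {"dx": 0,"dy": 0,"dz": 0,"wx": 0,"wy": 0,"wz": 0,"hand": 85},
    {"dx": 0,"dy": 0,"dz": 0,"wx": 0,"wy": 0,"wz": 0,"hand": 85},
    {"dx": 0,"dy": 0,"dz": 0,"wx": 0,"wy": 0,"wz": 0,"hand": 85},
    {"dx": 0,"dy": 0,"dz": -0.4,"wx": 0,"wy": 0,"wz": 0,"hand": 85},
    {"dx": 0,"dy": 0,"dz": -1.3,"wx": 0,"wy": 0,"wz": 0,"hand": 85},
    {"dx": 0,"dy": 0,"dz": -2.27,"wx": 0,"wy": 0,"wz": 0,"hand": 85},
    {"dx": -3.22,"dy": -8.84,"dz": -2.27,"wx": 0,"wy": 0,"wz": 6.2,"hand": 85},
    {"dx": -3.22,"dy": -8.84,"dz": -2.27,"wx": 0,"wy": 0,"wz": 6.2,"hand": 85},
    {"dx": -3.22,"dy": -8.84,"dz": -2.27,"wx": 0,"wy": 0,"wz": 6.2,"hand": 85},
    {"dx": -3.22,"dy": -8.84,"dz": -2.27,"wx": 0,"wy": 0,"wz": 6.2,"hand": 85},
    {"dx": -3.22,"dy": -8.84,"dz": -2.27,"wx": 0,"wy": 0,"wz": 6.2,"hand": 85},
    {"dx": -3.22,"dy": -8.84,"dz": -2.27,"wx": 0,"wy": 0,"wz": 6.2,"hand": 85},
    {"dx": -3.22,"dy": -8.84,"dz": -2.27,"wx": 0,"wy": 0,"wz": 6.2,"hand": 85},
    {"dx": -3.22,"dy": -8.84,"dz": -2.27,"wx": 0,"wy": 0,"wz": 6.2,"hand": 85},
    {"dx": -3.22,"dy": -8.84,"dz": -2.27,"wx": 0,"wy": 0,"wz": 6.2,"hand": 85},
    {"dx": -3.22,"dy": -8.84,"dz": -2.27,"wx": 0,"wy": 0,"wz": 6.2,"hand": 85},
    {"dx": -3.22,"dy": -8.84,"dz": -2.27,"wx": 0,"wy": 0,"wz": 6.2,"hand": 85},
    {"dx": -3.22,"dy": -8.84,"dz": -2.27,"wx": 0,"wy": 0,"wz": 6.2,"hand": 85},
    {"dx": -3.22,"dy": -8.84,"dz": -2.27,"wx": 0,"wy": 0,"wz": 6.2,"hand": 85}
  ]
}}

```text
clock: 14.5
eef_pos: [0.652, -0.0963, 0.1732]
tool_rot: [0.206, 0.979, 0.0, -0.0]
ft_force: [-0.2, -0.7, 0.7]
grip_width: 0.0847
grasp_force: 0.0
```

```bash
python3 -c "
from h import *
drive('wB',(.6075,-.0771)); to(.6075,-.0771,.0165,156.2); print(bot.get_obs()['joint_vel'].round(3))
t=cam('top'); im=bot.camera('top'); cv2.imwrite('pics/top2.png',im[:,:,::-1])
for d in bot.outline_of('top','drive1_mid'): print(d['score'],d['extent'],back(t,d['extent'][:2],.034+.028*(d['extent'][0]<200)))
"
```

```text
top rect [ 280   96   84  135 6404] (array([ 0.60642987, -0.07567581]), np.float64(-0.4068773518681425), (94.42379760742188, 58.173927307128906))
t 14.6 at [ 0.6522 -0.096   0.1736] psi 156.3 q6 0.27 -> d [ 0.969 -0.015  3.142] w [ 0.   -0.    0.01]
[ 0.    -0.002  0.003  0.    -0.001 -0.001]
0.47 [169.6, 294.2, 13.1, 42.6] [[0.43844819 0.28262232 0.062     ]]
```

View pics/top2.png

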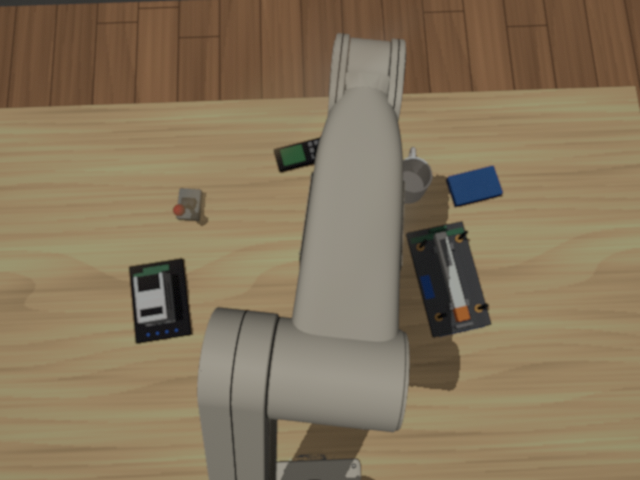

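The dock in the top view shows the stack sitting straight at about (153,298). The other objects have not moved. Grasping drive B now.

Emit:
{"name": "drive_tool", "arguments": {
  "rows": [
    {"dx": 0.94,"dy": 0,"dz": 0.4,"wx": 0,"wy": 0,"wz": -0.08,"hand": 85},
    {"dx": 0.94,"dy": 0,"dz": 1.2,"wx": 0,"wy": 0,"wz": -0.08,"hand": 85},
    {"dx": 0.94,"dy": 0,"dz": 2.0,"wx": 0,"wy": 0,"wz": -0.08,"hand": 85},
    {"dx": 0.94,"dy": 0,"dz": 2.7,"wx": 0,"wy": 0,"wz": -0.08,"hand": 85},
    {"dx": 0.94,"dy": 0,"dz": 3.1,"wx": 0,"wy": 0,"wz": -0.08,"hand": 85},
    {"dx": 0.94,"dy": 0,"dz": 3.14,"wx": 0,"wy": 0,"wz": -0.08,"hand": 85},
    {"dx": 0.94,"dy": 0,"dz": 3.14,"wx": 0,"wy": 0,"wz": -0.08,"hand": 75},
    {"dx": 0.94,"dy": 0,"dz": 3.14,"wx": 0,"wy": 0,"wz": -0.08,"hand": 50},
    {"dx": 0.94,"dy": 0,"dz": 3.14,"wx": 0,"wy": 0,"wz": -0.08,"hand": 50},
    {"dx": 0.94,"dy": 0,"dz": 3.14,"wx": 0,"wy": 0,"wz": -0.08,"hand": 50},
    {"dx": 0.94,"dy": 0,"dz": 3.14,"wx": 0,"wy": 0,"wz": -0.08,"hand": 50},
    {"dx": 0.94,"dy": 0,"dz": 3.14,"wx": 0,"wy": 0,"wz": -0.08,"hand": 50}
  ]
}}

```text
clock: 15.9
eef_pos: [0.6114, -0.0786, 0.0187]
tool_rot: [0.203, 0.979, 0.0, 0.002]
ft_force: [-0.6, 1.1, 5.7]
grip_width: 0.0568
grasp_force: 66.7
```

```bash
python3 -c "
from h import *
o,p,m,ps=pose(); print('drive mid in tool',((np.array([.6091,-.0768,.02])-p)@m*1000).round(1))
to(.4375,.320,.175,187.2)"
```

```text
drive mid in tool [ 2.8  0.7 -1.3]
t 15.9 at [ 0.6114 -0.0786  0.0187] psi 156.6 q6 0.28 -> d [ 6.347  5.936 -3.144] w [ 0.    0.05 -6.13]
```

Emit:
{"name": "drive_tool", "arguments": {
  "rows": [
    {"dx": 0,"dy": 0,"dz": -0.8,"wx": 0,"wy": 0,"wz": 0,"hand": 50},
    {"dx": 0,"dy": 0,"dz": -1.7,"wx": 0,"wy": 0,"wz": 0,"hand": 50},
    {"dx": 0,"dy": 0,"dz": -2.6,"wx": 0,"wy": 0,"wz": 0,"hand": 50},
    {"dx": 6.32,"dy": 5.94,"dz": -3.14,"wx": 0,"wy": 0,"wz": -6.13,"hand": 50},
    {"dx": 6.32,"dy": 5.94,"dz": -3.14,"wx": 0,"wy": 0,"wz": -6.13,"hand": 50},
    {"dx": 6.32,"dy": 5.94,"dz": -3.14,"wx": 0,"wy": 0,"wz": -6.13,"hand": 50},
    {"dx": 6.32,"dy": 5.94,"dz": -3.14,"wx": 0,"wy": 0,"wz": -6.13,"hand": 50},
    {"dx": 6.32,"dy": 5.94,"dz": -3.14,"wx": 0,"wy": 0,"wz": -6.13,"hand": 50},
    {"dx": 6.32,"dy": 5.94,"dz": -3.14,"wx": 0,"wy": 0,"wz": -6.13,"hand": 50},
    {"dx": 6.32,"dy": 5.94,"dz": -3.14,"wx": 0,"wy": 0,"wz": -6.13,"hand": 50},
    {"dx": 6.32,"dy": 5.94,"dz": -3.14,"wx": 0,"wy": 0,"wz": -6.13,"hand": 50},
    {"dx": 6.32,"dy": 5.94,"dz": -3.14,"wx": 0,"wy": 0,"wz": -6.13,"hand": 50},
    {"dx": 6.32,"dy": 5.94,"dz": -3.14,"wx": 0,"wy": 0,"wz": -6.13,"hand": 50},
    {"dx": 6.32,"dy": 5.94,"dz": -3.14,"wx": 0,"wy": 0,"wz": -6.13,"hand": 50},
    {"dx": 6.32,"dy": 5.94,"dz": -3.14,"wx": 0,"wy": 0,"wz": -6.13,"hand": 50},
    {"dx": 6.32,"dy": 5.94,"dz": -3.14,"wx": 0,"wy": 0,"wz": -6.13,"hand": 50}
  ]
}}

```text
clock: 17.5
eef_pos: [0.4382, 0.3184, 0.1732]
tool_rot: [-0.062, 0.998, -0.0, -0.0]
ft_force: [0.4, 0.3, -3.2]
grip_width: 0.0568
grasp_force: 65.8
```

```bash
python3 -c "
from h import *
held('h3',zmid=.090)"
```

```text
pred row 196.6 edges [(218, -115), (188, 93), (219, -75), (180, -56)]
mid in tool x mm 2.83
t 17.6 at [0.4382 0.3184 0.1732] psi -172.9 q6 0.50 -> d [-0.017  0.037  1.7  ] w [-0.   -0.   -0.02]
```

Emit:
{"name": "drive_tool", "arguments": {
  "rows": [
    {"dx": -0.02,"dy": 0.02,"dz": 0.7,"wx": 0,"wy": 0,"wz": 0,"hand": 50},
    {"dx": -0.02,"dy": 0.02,"dz": 1.25,"wx": 0,"wy": 0,"wz": 0,"hand": 50},
    {"dx": -0.02,"dy": 0.02,"dz": 1.45,"wx": 0,"wy": 0,"wz": 0,"hand": 50},
    {"dx": -0.02,"dy": 0.02,"dz": 1.53,"wx": 0,"wy": 0,"wz": 0,"hand": 50},
    {"dx": -0.02,"dy": 0.02,"dz": 1.59,"wx": 0,"wy": 0,"wz": 0,"hand": 50},
    {"dx": -0.02,"dy": 0.02,"dz": 1.65,"wx": 0,"wy": 0,"wz": 0,"hand": 50},
    {"dx": -0.02,"dy": 0.02,"dz": 1.69,"wx": 0,"wy": 0,"wz": 0,"hand": 50},
    {"dx": -0.02,"dy": 0.02,"dz": 1.71,"wx": 0,"wy": 0,"wz": 0,"hand": 50},
    {"dx": -0.02,"dy": 0.02,"dz": 1.71,"wx": 0,"wy": 0,"wz": 0,"hand": 50}
  ]
}}

```text
clock: 18.45
eef_pos: [0.439, 0.3212, 0.0888]
tool_rot: [-0.063, 0.998, 0.0, 0.001]
ft_force: [-0.3, -0.7, 0.8]
grip_width: 0.057
grasp_force: 66.1
```

Emit:
{"name": "drive_tool", "arguments": {
  "rows": [
    {"dx": 0,"dy": 0,"dz": 0,"wx": 0,"wy": 0,"wz": 0,"hand": 85},
    {"dx": 0,"dy": 0,"dz": 0,"wx": 0,"wy": 0,"wz": 0,"hand": 85},
    {"dx": 0,"dy": 0,"dz": 0,"wx": 0,"wy": 0,"wz": 0,"hand": 85},
    {"dx": 0,"dy": 0,"dz": -0.4,"wx": 0,"wy": 0,"wz": 0,"hand": 85},
    {"dx": 0,"dy": 0,"dz": -1.1,"wx": 0,"wy": 0,"wz": 0,"hand": 85},
    {"dx": 0,"dy": 0,"dz": -1.62,"wx": 0,"wy": 0,"wz": 0,"hand": 85},
    {"dx": 0.5,"dy": -8.47,"dz": -1.62,"wx": 0,"wy": 0,"wz": 4.76,"hand": 85},
    {"dx": 0.5,"dy": -8.47,"dz": -1.62,"wx": 0,"wy": 0,"wz": 4.76,"hand": 85},
    {"dx": 0.5,"dy": -8.47,"dz": -1.62,"wx": 0,"wy": 0,"wz": 4.76,"hand": 85},
    {"dx": 0.5,"dy": -8.47,"dz": -1.62,"wx": 0,"wy": 0,"wz": 4.76,"hand": 85},
    {"dx": 0.5,"dy": -8.47,"dz": -1.62,"wx": 0,"wy": 0,"wz": 4.76,"hand": 85},
    {"dx": 0.5,"dy": -8.47,"dz": -1.62,"wx": 0,"wy": 0,"wz": 4.76,"hand": 85},
    {"dx": 0.5,"dy": -8.47,"dz": -1.62,"wx": 0,"wy": 0,"wz": 4.76,"hand": 85},
    {"dx": 0.5,"dy": -8.47,"dz": -1.62,"wx": 0,"wy": 0,"wz": 4.76,"hand": 85},
    {"dx": 0.5,"dy": -8.47,"dz": -1.62,"wx": 0,"wy": 0,"wz": 4.76,"hand": 85},
    {"dx": 0.5,"dy": -8.47,"dz": -1.62,"wx": 0,"wy": 0,"wz": 4.76,"hand": 85},
    {"dx": 0.5,"dy": -8.47,"dz": -1.62,"wx": 0,"wy": 0,"wz": 4.76,"hand": 85},
    {"dx": 0.5,"dy": -8.47,"dz": -1.62,"wx": 0,"wy": 0,"wz": 4.76,"hand": 85},
    {"dx": 0.5,"dy": -8.47,"dz": -1.62,"wx": 0,"wy": 0,"wz": 4.76,"hand": 85}
  ]
}}

```text
clock: 20.35
eef_pos: [0.4669, -0.1012, 0.1688]
tool_rot: [0.143, 0.99, 0.0, -0.0]
ft_force: [-0.9, -0.1, 0.0]
grip_width: 0.0848
grasp_force: 0.0
```

```bash
python3 -c "
from h import *
drive('wD',(.419,-.088)); to(.419,-.088,.0165,163.4); print(bot.get_obs()['joint_vel'].round(3))"
```

```text
top rect [ 281   93   86  139 6601] (array([ 0.41803662, -0.08592586]), np.float64(-0.3151367786370929), (94.60356903076172, 57.88779067993164))
t 20.4 at [ 0.467  -0.1014  0.1688] psi 163.5 q6 0.07 -> d [ 0.995 -0.016  3.047] w [ 0.   -0.    0.03]
[-0.004 -0.     0.002 -0.001  0.001 -0.002]
```

View pics/wD.png

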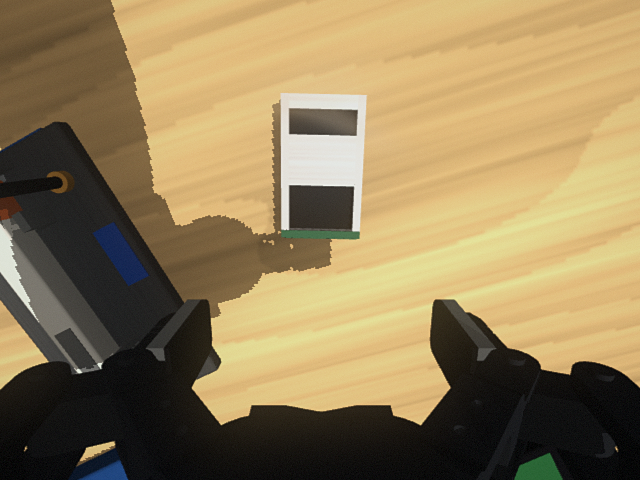

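Drive D is at centre and was not moved by my work: (0.421, -0.087), yaw -18°.

Emit:
{"name": "drive_tool", "arguments": {
  "rows": [
    {"dx": 0.97,"dy": 0.02,"dz": 0.4,"wx": 0,"wy": 0,"wz": 0.31,"hand": 85},
    {"dx": 0.97,"dy": 0.02,"dz": 1.2,"wx": 0,"wy": 0,"wz": 0.31,"hand": 85},
    {"dx": 0.97,"dy": 0.02,"dz": 2.0,"wx": 0,"wy": 0,"wz": 0.31,"hand": 85},
    {"dx": 0.97,"dy": 0.02,"dz": 2.7,"wx": 0,"wy": 0,"wz": 0.31,"hand": 85},
    {"dx": 0.97,"dy": 0.02,"dz": 3.0,"wx": 0,"wy": 0,"wz": 0.31,"hand": 85},
    {"dx": 0.97,"dy": 0.02,"dz": 3.04,"wx": 0,"wy": 0,"wz": 0.31,"hand": 85},
    {"dx": 0.97,"dy": 0.02,"dz": 3.04,"wx": 0,"wy": 0,"wz": 0.31,"hand": 75},
    {"dx": 0.97,"dy": 0.02,"dz": 3.04,"wx": 0,"wy": 0,"wz": 0.31,"hand": 50},
    {"dx": 0.97,"dy": 0.02,"dz": 3.04,"wx": 0,"wy": 0,"wz": 0.31,"hand": 50},
    {"dx": 0.97,"dy": 0.02,"dz": 3.04,"wx": 0,"wy": 0,"wz": 0.31,"hand": 50},
    {"dx": 0.97,"dy": 0.02,"dz": 3.04,"wx": 0,"wy": 0,"wz": 0.31,"hand": 50},
    {"dx": 0.97,"dy": 0.02,"dz": 3.04,"wx": 0,"wy": 0,"wz": 0.31,"hand": 50}
  ]
}}

```text
clock: 21.65
eef_pos: [0.4222, -0.0877, 0.0184]
tool_rot: [0.157, 0.988, 0.0, 0.002]
ft_force: [-1.1, 1.7, 5.7]
grip_width: 0.0566
grasp_force: 65.3
```

```bash
python3 -c "
from h import *
o,p,m,ps=pose(); print('drive mid in tool',((np.array([.4208,-.0868,.02])-p)@m*1000).round(1))
to(.4375,.320,.20,187.2)"
```

```text
drive mid in tool [ 1.6  0.4 -1.6]
t 21.6 at [ 0.4222 -0.0877  0.0184] psi 161.9 q6 0.11 -> d [ 2.234  7.848 -3.632] w [ 0.    0.04 -5.06]
```

Emit:
{"name": "drive_tool", "arguments": {
  "rows": [
    {"dx": 0,"dy": 0,"dz": -0.8,"wx": 0,"wy": 0,"wz": 0,"hand": 50},
    {"dx": 0,"dy": 0,"dz": -1.7,"wx": 0,"wy": 0,"wz": 0,"hand": 50},
    {"dx": 0,"dy": 0,"dz": -2.6,"wx": 0,"wy": 0,"wz": 0,"hand": 50},
    {"dx": 0,"dy": 0,"dz": -3.63,"wx": 0,"wy": 0,"wz": 0,"hand": 50},
    {"dx": 2.23,"dy": 7.85,"dz": -3.63,"wx": 0,"wy": 0,"wz": -5.06,"hand": 50},
    {"dx": 2.23,"dy": 7.85,"dz": -3.63,"wx": 0,"wy": 0,"wz": -5.06,"hand": 50},
    {"dx": 2.23,"dy": 7.85,"dz": -3.63,"wx": 0,"wy": 0,"wz": -5.06,"hand": 50},
    {"dx": 2.23,"dy": 7.85,"dz": -3.63,"wx": 0,"wy": 0,"wz": -5.06,"hand": 50},
    {"dx": 2.23,"dy": 7.85,"dz": -3.63,"wx": 0,"wy": 0,"wz": -5.06,"hand": 50},
    {"dx": 2.23,"dy": 7.85,"dz": -3.63,"wx": 0,"wy": 0,"wz": -5.06,"hand": 50},
    {"dx": 2.23,"dy": 7.85,"dz": -3.63,"wx": 0,"wy": 0,"wz": -5.06,"hand": 50},
    {"dx": 2.23,"dy": 7.85,"dz": -3.63,"wx": 0,"wy": 0,"wz": -5.06,"hand": 50},
    {"dx": 2.23,"dy": 7.85,"dz": -3.63,"wx": 0,"wy": 0,"wz": -5.06,"hand": 50},
    {"dx": 2.23,"dy": 7.85,"dz": -3.63,"wx": 0,"wy": 0,"wz": -5.06,"hand": 50},
    {"dx": 2.23,"dy": 7.85,"dz": -3.63,"wx": 0,"wy": 0,"wz": -5.06,"hand": 50},
    {"dx": 2.23,"dy": 7.85,"dz": -3.63,"wx": 0,"wy": 0,"wz": -5.06,"hand": 50},
    {"dx": 2.23,"dy": 7.85,"dz": -3.63,"wx": 0,"wy": 0,"wz": -5.06,"hand": 50}
  ]
}}

```text
clock: 23.35
eef_pos: [0.4372, 0.3185, 0.1986]
tool_rot: [-0.061, 0.998, -0.0, -0.0]
ft_force: [-0.1, -0.6, -3.2]
grip_width: 0.0564
grasp_force: 66.4
```

```bash
python3 -c "
from h import *
held('h4',sx=.4362,zmid=.118)"
```

```text
pred row 196.6 edges [(192, 84), (191, 68), (182, -39), (183, -31)]
mid in tool x mm 1.59
t 23.4 at [0.4372 0.3187 0.1986] psi -173.0 q6 0.51 -> d [-0.015  0.029  1.648] w [-0.    0.   -0.03]
```

Emit:
{"name": "drive_tool", "arguments": {
  "rows": [
    {"dx": -0.02,"dy": 0.02,"dz": 0.7,"wx": 0,"wy": 0,"wz": 0,"hand": 50},
    {"dx": -0.02,"dy": 0.02,"dz": 1.2,"wx": 0,"wy": 0,"wz": 0,"hand": 50},
    {"dx": -0.02,"dy": 0.02,"dz": 1.4,"wx": 0,"wy": 0,"wz": 0,"hand": 50},
    {"dx": -0.02,"dy": 0.02,"dz": 1.48,"wx": 0,"wy": 0,"wz": 0,"hand": 50},
    {"dx": -0.02,"dy": 0.02,"dz": 1.54,"wx": 0,"wy": 0,"wz": 0,"hand": 50},
    {"dx": -0.02,"dy": 0.02,"dz": 1.6,"wx": 0,"wy": 0,"wz": 0,"hand": 50},
    {"dx": -0.02,"dy": 0.02,"dz": 1.64,"wx": 0,"wy": 0,"wz": 0,"hand": 50},
    {"dx": -0.02,"dy": 0.02,"dz": 1.66,"wx": 0,"wy": 0,"wz": 0,"hand": 50},
    {"dx": -0.02,"dy": 0.02,"dz": 1.66,"wx": 0,"wy": 0,"wz": 0,"hand": 50}
  ]
}}

```text
clock: 24.3
eef_pos: [0.4383, 0.3215, 0.1164]
tool_rot: [-0.062, 0.998, 0.0, 0.001]
ft_force: [-1.3, -1.2, 2.2]
grip_width: 0.0569
grasp_force: 66.9
```

Emit:
{"name": "drive_tool", "arguments": {
  "rows": [
    {"dx": 0,"dy": 0,"dz": 0,"wx": 0,"wy": 0,"wz": 0,"hand": 85},
    {"dx": 0,"dy": 0,"dz": 0,"wx": 0,"wy": 0,"wz": 0,"hand": 85},
    {"dx": 0,"dy": 0,"dz": 0,"wx": 0,"wy": 0,"wz": 0,"hand": 85},
    {"dx": 0,"dy": 0,"dz": -0.5,"wx": 0,"wy": 0,"wz": 0,"hand": 85},
    {"dx": 0,"dy": 0,"dz": -1.5,"wx": 0,"wy": 0,"wz": 0,"hand": 85},
    {"dx": 0.13,"dy": -12.5,"dz": -2.67,"wx": 0,"wy": 0,"wz": -0.36,"hand": 85},
    {"dx": 0.13,"dy": -12.5,"dz": -2.67,"wx": 0,"wy": 0,"wz": -0.36,"hand": 85},
    {"dx": 0.13,"dy": -12.5,"dz": -2.67,"wx": 0,"wy": 0,"wz": -0.36,"hand": 85},
    {"dx": 0.13,"dy": -12.5,"dz": -2.67,"wx": 0,"wy": 0,"wz": -0.36,"hand": 85},
    {"dx": 0.13,"dy": -12.5,"dz": -2.67,"wx": 0,"wy": 0,"wz": -0.36,"hand": 85},
    {"dx": 0.13,"dy": -12.5,"dz": -2.67,"wx": 0,"wy": 0,"wz": -0.36,"hand": 85},
    {"dx": 0.13,"dy": -12.5,"dz": -2.67,"wx": 0,"wy": 0,"wz": -0.36,"hand": 85},
    {"dx": 0.13,"dy": -12.5,"dz": -2.67,"wx": 0,"wy": 0,"wz": -0.36,"hand": 85},
    {"dx": 0.13,"dy": -12.5,"dz": -2.67,"wx": 0,"wy": 0,"wz": -0.36,"hand": 85},
    {"dx": 0.13,"dy": -12.5,"dz": -2.67,"wx": 0,"wy": 0,"wz": -0.36,"hand": 85},
    {"dx": 0.13,"dy": -12.5,"dz": -2.67,"wx": 0,"wy": 0,"wz": -0.36,"hand": 85},
    {"dx": 0.13,"dy": -12.5,"dz": -2.67,"wx": 0,"wy": 0,"wz": -0.36,"hand": 85},
    {"dx": 0.13,"dy": -12.5,"dz": -2.67,"wx": 0,"wy": 0,"wz": -0.36,"hand": 85},
    {"dx": 0.13,"dy": -12.5,"dz": -2.67,"wx": 0,"wy": 0,"wz": -0.36,"hand": 85},
    {"dx": 0.13,"dy": -12.5,"dz": -2.67,"wx": 0,"wy": 0,"wz": -0.36,"hand": 85}
  ]
}}

```text
clock: 26.3
eef_pos: [0.509, -0.3001, 0.2482]
tool_rot: [-0.077, 0.997, 0.0, -0.0]
ft_force: [0.8, 0.2, 0.0]
grip_width: 0.0855
grasp_force: 0.0
```

Emit:
{"name": "drive_tool", "arguments": {
  "rows": [
    {"dx": 0,"dy": 0,"dz": 0,"wx": 0,"wy": 0,"wz": 0,"hand": 60},
    {"dx": 0,"dy": 0,"dz": 0,"wx": 0,"wy": 0,"wz": 0,"hand": 60},
    {"dx": 0,"dy": 0,"dz": 0,"wx": 0,"wy": 0,"wz": 0,"hand": 60},
    {"dx": 0,"dy": 0,"dz": 0,"wx": 0,"wy": 0,"wz": 0,"hand": 60}
  ]
}}

```text
clock: 26.7
eef_pos: [0.5095, -0.2989, 0.2491]
tool_rot: [-0.079, 0.997, -0.0, 0.0]
ft_force: [-0.7, -0.1, -0.1]
grip_width: 0.0599
grasp_force: 0.0
```

```bash
python3 - <<'E'
from h import *
o=bot.get_obs(); c=cam('wrist',o); im=bot.camera('wrist'); cv2.imwrite('pics/wr.png',im[:,:,::-1]); print(o['eef_pos'],o['joint_pos'].round(2))
for n,M in [('battery_mid',BAT),('recorder',REC)]:
    for d in bot.outline_of('wrist',n)[:2]:
        print(n,d['score'],d['extent'],fit([(c,d['region'])],M,[.46,-.307,.157]))
E
```

```text
[ 0.50946433 -0.29886964  0.24908025] [-0.53  0.42  0.28  1.43  0.   -0.69]
battery_mid 0.83 [318.1, 152.6, 33.0, 224.5] (array([ 0.45800091, -0.30791458,  0.17499791]), np.float64(0.030969107881820834))
recorder 0.91 [318.5, 146.4, 147.2, 253.5] (array([ 0.45866571, -0.30827848,  0.17773915]), np.float64(0.2020892384066879))
```

View pics/wr.png

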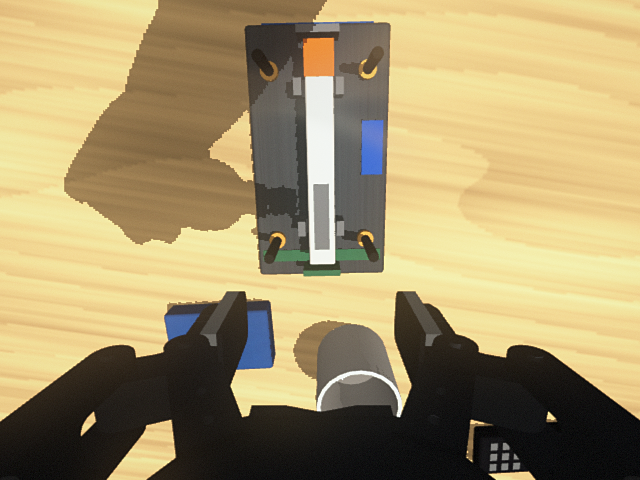

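The battery lies along the recorder from the orange end at (319,38) to the white end at (322,265). The aerial tips are at (262,57), (378,57), (270,258) and (372,255). Checking the recorder corners too.

```bash
python3 - <<'E'
from h import *
c=cam('wrist')
q=back(c,[(246,26),(391,22),(383.5,273),(261,275)],.016)[:,:2]; print('rec',q.mean(0),np.linalg.norm(q-np.roll(q,-1,0),axis=1).round(4), np.arctan2(*( (q[2]+q[3]-q[0]-q[1])[::-1])))
im=cv2.imread('pics/wr.png'); h=cv2.cvtColor(im,cv2.COLOR_BGR2HSV)
m=((h[...,1]<40)&(h[...,2]>110))|((h[...,0]<16)&(h[...,1]>150)&(h[...,2]>120)); m[:30]=0;m[270:]=0;m[:,:300]=0;m[:,338:]=0
m=cv2.morphologyEx(m.astype(np.uint8),cv2.MORPH_OPEN,np.ones((3,12)))
for z in(.054,): print('bat',rect(c,m,z))
to(.458,-.3079,.15,190.05); to(.458,-.3079,.034,190.05)
E
```

```text
rec [ 0.45950326 -0.30773808] [0.1278 0.234  0.1283 0.2331] 0.1728668681439799
bat (array([ 0.45750793, -0.30592758]), np.float64(0.18078556138574825), (189.67318725585938, 27.383127212524414))
t 26.9 at [ 0.5094 -0.2994  0.249 ] psi -171.0 q6 -0.69 -> d [ 1.043 -0.007  1.98 ] w [-0.    0.   -0.21]
t 26.9 at [ 0.5094 -0.2994  0.249 ] psi -171.0 q6 -0.69 -> d [ 1.043 -0.007  4.3  ] w [-0.    0.   -0.21]
```

Emit:
{"name": "drive_tool", "arguments": {
  "rows": [
    {"dx": 1.04,"dy": 0,"dz": 0,"wx": 0,"wy": 0,"wz": -0.21,"hand": 60},
    {"dx": 1.04,"dy": 0,"dz": 0.8,"wx": 0,"wy": 0,"wz": -0.21,"hand": 60},
    {"dx": 1.04,"dy": 0,"dz": 1.6,"wx": 0,"wy": 0,"wz": -0.21,"hand": 60},
    {"dx": 1.04,"dy": 0,"dz": 2.4,"wx": 0,"wy": 0,"wz": -0.21,"hand": 60},
    {"dx": 1.04,"dy": 0,"dz": 3.1,"wx": 0,"wy": 0,"wz": -0.21,"hand": 60},
    {"dx": 1.04,"dy": 0,"dz": 3.7,"wx": 0,"wy": 0,"wz": -0.21,"hand": 60},
    {"dx": 1.04,"dy": 0,"dz": 4.1,"wx": 0,"wy": 0,"wz": -0.21,"hand": 60},
    {"dx": 1.04,"dy": 0,"dz": 4.27,"wx": 0,"wy": 0,"wz": -0.21,"hand": 60},
    {"dx": 1.04,"dy": 0,"dz": 4.27,"wx": 0,"wy": 0,"wz": -0.21,"hand": 60},
    {"dx": 1.04,"dy": 0,"dz": 4.27,"wx": 0,"wy": 0,"wz": -0.21,"hand": 40},
    {"dx": 1.04,"dy": 0,"dz": 4.27,"wx": 0,"wy": 0,"wz": -0.21,"hand": 16},
    {"dx": 1.04,"dy": 0,"dz": 4.27,"wx": 0,"wy": 0,"wz": -0.21,"hand": 16},
    {"dx": 1.04,"dy": 0,"dz": 4.27,"wx": 0,"wy": 0,"wz": -0.21,"hand": 16},
    {"dx": 1.04,"dy": 0,"dz": 4.27,"wx": 0,"wy": 0,"wz": -0.21,"hand": 16},
    {"dx": 1.04,"dy": 0,"dz": 4.27,"wx": 0,"wy": 0,"wz": -0.21,"hand": 16},
    {"dx": 1.04,"dy": 0,"dz": 4.27,"wx": 0,"wy": 0,"wz": -0.21,"hand": 16},
    {"dx": 1.04,"dy": 0,"dz": 4.27,"wx": 0,"wy": 0,"wz": -0.21,"hand": 16}
  ]
}}

```text
clock: 28.55
eef_pos: [0.459, -0.3085, 0.037]
tool_rot: [-0.087, 0.996, -0.001, 0.001]
ft_force: [-0.2, 0.8, 6.0]
grip_width: 0.0232
grasp_force: 59.9
```

```bash
python3 -c "
from h import *
o,p,m,ps=pose(); print(p,ps,((np.array([.458,-.3079,.042])-p)@m*1000).round(1),o['ft_force'],o['ft_torque'],o['grip_width'])"
```

```text
[ 0.45902768 -0.30846951  0.03703579] -169.98222648337872 [ 0.9  0.7 -5. ] [-0.18552614  0.79086424  5.99666705] [0.16808661 0.14291157 0.00121797] 0.023222206848159763
```

Emit:
{"name": "drive_tool", "arguments": {
  "rows": [
    {"dx": 0,"dy": 0,"dz": -0.2,"wx": 0,"wy": 0,"wz": 0,"hand": 16},
    {"dx": 0,"dy": 0,"dz": -0.5,"wx": 0,"wy": 0,"wz": 0,"hand": 16},
    {"dx": 0,"dy": 0,"dz": -1.0,"wx": 0,"wy": 0,"wz": 0,"hand": 16},
    {"dx": 0,"dy": 0,"dz": -1.7,"wx": 0,"wy": 0,"wz": 0,"hand": 16},
    {"dx": 0,"dy": 0,"dz": -2.4,"wx": 0,"wy": 0,"wz": 0,"hand": 16},
    {"dx": 0,"dy": 0,"dz": -2.8,"wx": 0,"wy": 0,"wz": 0,"hand": 16},
    {"dx": 0,"dy": 0,"dz": -2.8,"wx": 0,"wy": 0,"wz": 0,"hand": 16}
  ]
}}

```text
clock: 29.25
eef_pos: [0.4596, -0.309, 0.179]
tool_rot: [-0.087, 0.996, -0.002, 0.003]
ft_force: [0.2, -0.1, -3.3]
grip_width: 0.0231
grasp_force: 59.2
```

Emit:
{"name": "drive_tool", "arguments": {
  "rows": [
    {"dx": 0,"dy": 0,"dz": 0,"wx": 0,"wy": 0,"wz": 1,"hand": 16},
    {"dx": 0,"dy": 0,"dz": 0,"wx": 0,"wy": 0,"wz": 2.5,"hand": 16},
    {"dx": 0,"dy": 0,"dz": 0,"wx": 0,"wy": 0,"wz": 4,"hand": 16},
    {"dx": 0,"dy": 0,"dz": 0,"wx": 0,"wy": 0,"wz": 5.5,"hand": 16},
    {"dx": 0,"dy": 0,"dz": 0,"wx": 0,"wy": 0,"wz": 7,"hand": 16},
    {"dx": 0,"dy": 0,"dz": 0,"wx": 0,"wy": 0,"wz": 8.5,"hand": 16},
    {"dx": 0,"dy": 0,"dz": 0,"wx": 0,"wy": 0,"wz": 10,"hand": 16},
    {"dx": 0,"dy": 0,"dz": 0,"wx": 0,"wy": 0,"wz": 11.5,"hand": 16},
    {"dx": 0,"dy": 0,"dz": 0,"wx": 0,"wy": 0,"wz": 13,"hand": 16},
    {"dx": 0,"dy": 0,"dz": 0,"wx": 0,"wy": 0,"wz": 14.5,"hand": 16},
    {"dx": 0,"dy": 0,"dz": 0,"wx": 0,"wy": 0,"wz": 16,"hand": 16},
    {"dx": 0,"dy": 0,"dz": 0,"wx": 0,"wy": 0,"wz": 17.5,"hand": 16},
    {"dx": 0,"dy": 0,"dz": 0,"wx": 0,"wy": 0,"wz": 18,"hand": 16},
    {"dx": 0,"dy": 0,"dz": 0,"wx": 0,"wy": 0,"wz": 18,"hand": 16}
  ]
}}

```text
clock: 30.65
eef_pos: [0.4567, -0.3071, 0.1732]
tool_rot: [0.643, 0.766, -0.0, -0.002]
ft_force: [0.4, -0.1, -3.4]
grip_width: 0.0234
grasp_force: 59.0
```

Emit:
{"name": "drive_tool", "arguments": {
  "rows": [
    {"dx": 0,"dy": 0,"dz": 0,"wx": 0,"wy": 0,"wz": 1,"hand": 16},
    {"dx": 0,"dy": 0,"dz": 0,"wx": 0,"wy": 0,"wz": 2.5,"hand": 16},
    {"dx": 0,"dy": 0,"dz": 0,"wx": 0,"wy": 0,"wz": 4,"hand": 16},
    {"dx": 0,"dy": 0,"dz": 0,"wx": 0,"wy": 0,"wz": 5.5,"hand": 16},
    {"dx": 0,"dy": 0,"dz": 0,"wx": 0,"wy": 0,"wz": 7,"hand": 16},
    {"dx": 0,"dy": 0,"dz": 0,"wx": 0,"wy": 0,"wz": 8.5,"hand": 16},
    {"dx": 0,"dy": 0,"dz": 0,"wx": 0,"wy": 0,"wz": 10,"hand": 16},
    {"dx": 0,"dy": 0,"dz": 0,"wx": 0,"wy": 0,"wz": 11.5,"hand": 16},
    {"dx": 0,"dy": 0,"dz": 0,"wx": 0,"wy": 0,"wz": 13,"hand": 16},
    {"dx": 0,"dy": 0,"dz": 0,"wx": 0,"wy": 0,"wz": 14.5,"hand": 16},
    {"dx": 0,"dy": 0,"dz": 0,"wx": 0,"wy": 0,"wz": 16,"hand": 16},
    {"dx": 0,"dy": 0,"dz": 0,"wx": 0,"wy": 0,"wz": 17.5,"hand": 16},
    {"dx": 0,"dy": 0,"dz": 0,"wx": 0,"wy": 0,"wz": 18,"hand": 16},
    {"dx": 0,"dy": 0,"dz": 0,"wx": 0,"wy": 0,"wz": 18,"hand": 16},
    {"dx": 0,"dy": 0,"dz": 0,"wx": 0,"wy": 0,"wz": 18,"hand": 16}
  ]
}}

```text
clock: 32.15
eef_pos: [0.4574, -0.3075, 0.1744]
tool_rot: [0.996, 0.088, -0.001, -0.001]
ft_force: [-0.4, 1.0, -3.0]
grip_width: 0.0234
grasp_force: 59.0
```

```bash
python3 -c "
from h import *
o=bot.get_obs(); print(o['joint_pos'].round(2),o['ft_force'],o['ft_torque'])
to(.4604,-.3077,.10,10.02)
im=bot.camera('wrist'); cv2.imwrite('pics/wb.png',im[:,:,::-1])"
```

```text
[-0.59  0.38  0.02  1.21 -0.    2.37] [-0.38356661  0.97248291 -3.00854866] [-0.00404801  0.0394963  -0.02072049]
t 32.1 at [ 0.4574 -0.3075  0.1744] psi 10.1 q6 2.37 -> d [0.06  0.015 1.488] w [-0.01  0.01  0.02]
```

View pics/wb.png

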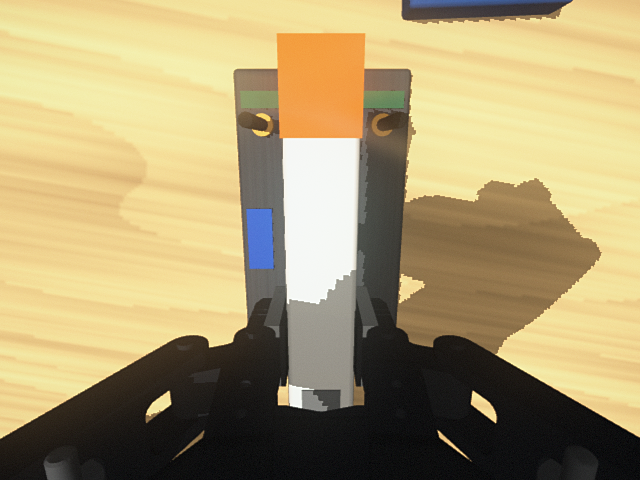

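The orange end now points at the green stop (bar end at row 33, columns 278 to 365). I'll check how the bar sits in the hand.

```bash
python3 - <<'E'
from h import *
o,p,m,ps=pose(); c=cam('wrist',o); zt=p[2]+.017
q=back(c,[(277.5,33),(365.5,33),(283,139),(360,139),(286.5,270),(358,270)],zt); t=(q-p)@m; print((t*1000).round(1))
to(.4588,-.3084,.10,10.02); print(p,o['joint_vel'].round(3))
E
```

```text
[[ 96.  -11.7 -17.1]
 [ 96.   12.8 -17.1]
 [ 67.6 -10.9 -17.1]
 [ 67.6  12.1 -17.1]
 [ 26.3 -10.9 -17. ]
 [ 26.3  12.6 -17. ]]
t 32.2 at [ 0.4576 -0.3076  0.1746] psi 10.1 q6 2.37 -> d [0.023 0.021 1.492] w [-0.01  0.01  0.01]
[ 0.45756414 -0.3076393   0.17462507] [ 0.001 -0.002  0.007  0.001 -0.001  0.006]
```

Emit:
{"name": "drive_tool", "arguments": {
  "rows": [
    {"dx": 0.02,"dy": 0,"dz": 0.6,"wx": 0,"wy": 0,"wz": 0,"hand": 16},
    {"dx": 0.02,"dy": 0,"dz": 1.2,"wx": 0,"wy": 0,"wz": 0,"hand": 16},
    {"dx": 0.02,"dy": 0,"dz": 1.7,"wx": 0,"wy": 0,"wz": 0,"hand": 16},
    {"dx": 0.02,"dy": 0,"dz": 2.1,"wx": 0,"wy": 0,"wz": 0,"hand": 16},
    {"dx": 0.02,"dy": 0,"dz": 2.1,"wx": 0,"wy": 0,"wz": 0,"hand": 16},
    {"dx": 0.02,"dy": 0,"dz": 2.1,"wx": 0,"wy": 0,"wz": 0,"hand": 16},
    {"dx": 0.02,"dy": 0,"dz": 2.1,"wx": 0,"wy": 0,"wz": 0,"hand": 16}
  ]
}}

```text
clock: 32.9
eef_pos: [0.4599, -0.3084, 0.0718]
tool_rot: [0.996, 0.087, 0.001, 0.001]
ft_force: [0.3, -0.5, -3.0]
grip_width: 0.0233
grasp_force: 59.1
```

```bash
python3 -c "
from h import *
to(.4586,-.3075,.037,10.02); o=bot.get_obs(); print(o['joint_vel'].round(3))"
```

```text
t 32.9 at [ 0.4599 -0.3084  0.0718] psi 10.0 q6 2.38 -> d [-0.024 -0.023  0.695] w [ 0.02 -0.02  0.  ]
[-0.    -0.008  0.004 -0.003 -0.001  0.   ]
```

Emit:
{"name": "drive_tool", "arguments": {
  "rows": [
    {"dx": -0.03,"dy": -0.03,"dz": 0.1,"wx": 0,"wy": 0,"wz": 0,"hand": 16},
    {"dx": -0.03,"dy": -0.03,"dz": 0.25,"wx": 0,"wy": 0,"wz": 0,"hand": 16},
    {"dx": -0.03,"dy": -0.03,"dz": 0.35,"wx": 0,"wy": 0,"wz": 0,"hand": 16},
    {"dx": -0.03,"dy": -0.03,"dz": 0.42,"wx": 0,"wy": 0,"wz": 0,"hand": 16},
    {"dx": -0.03,"dy": -0.03,"dz": 0.49,"wx": 0,"wy": 0,"wz": 0,"hand": 16},
    {"dx": -0.03,"dy": -0.03,"dz": 0.56,"wx": 0,"wy": 0,"wz": 0,"hand": 16},
    {"dx": -0.03,"dy": -0.03,"dz": 0.63,"wx": 0,"wy": 0,"wz": 0,"hand": 16},
    {"dx": -0.03,"dy": -0.03,"dz": 0.7,"wx": 0,"wy": 0,"wz": 0,"hand": 16},
    {"dx": -0.03,"dy": -0.03,"dz": 0.7,"wx": 0,"wy": 0,"wz": 0,"hand": 16}
  ]
}}

```text
clock: 33.8
eef_pos: [0.4573, -0.3065, 0.037]
tool_rot: [0.996, 0.087, 0.0, 0.0]
ft_force: [-3.2, 2.2, 8.2]
grip_width: 0.0228
grasp_force: 60.7
```

Emit:
{"name": "drive_tool", "arguments": {
  "rows": [
    {"dx": 0,"dy": 0,"dz": 0,"wx": 0,"wy": 0,"wz": 0,"hand": 55},
    {"dx": 0,"dy": 0,"dz": 0,"wx": 0,"wy": 0,"wz": 0,"hand": 55},
    {"dx": 0,"dy": 0,"dz": 0,"wx": 0,"wy": 0,"wz": 0,"hand": 55},
    {"dx": 0,"dy": 0,"dz": 0,"wx": 0,"wy": 0,"wz": 0,"hand": 55},
    {"dx": 0,"dy": 0,"dz": -0.4,"wx": 0,"wy": 0,"wz": 0,"hand": 55},
    {"dx": 0,"dy": 0,"dz": -1.2,"wx": 0,"wy": 0,"wz": 0,"hand": 55},
    {"dx": 0,"dy": 0,"dz": -2.1,"wx": 0,"wy": 0,"wz": 0,"hand": 55},
    {"dx": 0,"dy": 0,"dz": -3.0,"wx": 0,"wy": 0,"wz": 0,"hand": 55},
    {"dx": -0.5,"dy": 0,"dz": -3.8,"wx": 0,"wy": 0,"wz": 0,"hand": 55},
    {"dx": -1.2,"dy": 0,"dz": -4.3,"wx": 0,"wy": 0,"wz": 0,"hand": 55},
    {"dx": -1.2,"dy": 0,"dz": -4.3,"wx": 0,"wy": 0,"wz": 0,"hand": 55},
    {"dx": -1.2,"dy": 0,"dz": -4.3,"wx": 0,"wy": 0,"wz": 0,"hand": 55},
    {"dx": -1.2,"dy": 0,"dz": -4.3,"wx": 0,"wy": 0,"wz": 0,"hand": 55}
  ]
}}

```text
clock: 35.1
eef_pos: [0.3982, -0.3165, 0.2491]
tool_rot: [0.996, 0.087, -0.001, -0.001]
ft_force: [0.7, 0.6, 0.1]
grip_width: 0.0552
grasp_force: 0.0
```

```bash
python3 - <<'E'
from h import *
o=bot.get_obs(); c=cam('wrist',o); im=bot.camera('wrist'); cv2.imwrite('pics/wr2.png',im[:,:,::-1]); print(o['eef_pos'],o['clock'])
for d in bot.outline_of('wrist','battery_mid')[:1]: print(d['score'],d['extent'],fit([(c,d['region'])],BAT,[.46,-.307,.175]))
t=cam('top'); im=bot.camera('top'); cv2.imwrite('pics/top3.png',im[:,:,::-1])
a=cv2.imread('pics/wr2.png'); b=cv2.imread('pics/top3.png')[140:360,120:380]
b=cv2.resize(b,None,fx=1.0,fy=1.0); cv2.imwrite('pics/both.png',np.hstack([cv2.resize(a[0:330,180:480],(300,330)),cv2.resize(b,(390,330))]))
for n in ['switch_tip','switch_base']: print(n,[(d['score'],d['extent']) for d in bot.look_for('top',n)][:2])
bot.camera('scene')
for n in ['switch_tip','switch_base']: print(n,[(d['score'],d['extent']) for d in bot.look_for('scene',n)][:2])
E
```

```text
[ 0.39815367 -0.31651265  0.2491059 ] 35.1
0.72 [319.6, 142.2, 32.7, 228.2] (array([ 0.45832386, -0.30660321,  0.17521899]), np.float64(0.04159140382566806))
switch_tip [(0.69, [182.6, 210.6, 10.5, 15.1]), (0.38, [153.5, 296.5, 28.0, 49.3])]
switch_base [(0.85, [187.3, 204.1, 33.3, 35.1]), (0.6, [155.9, 296.0, 27.7, 49.3])]
switch_tip [(0.72, [449.0, 189.7, 12.3, 32.7])]
switch_base [(0.55, [456.0, 203.4, 39.8, 63.5])]
```

View pics/both.png

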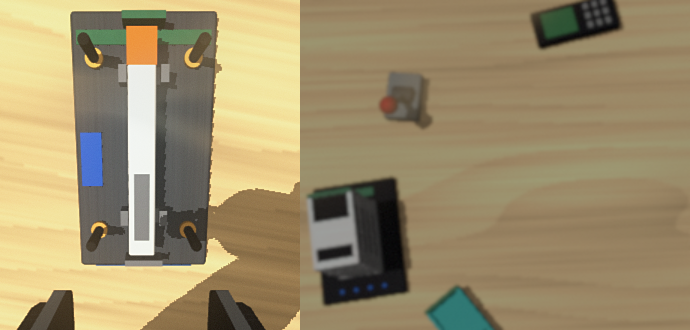

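The left crop shows the battery home between its saddles, orange end at the green stop (fit (0.458, -0.307), within 2 mm of the cradle). The right crop shows the stack standing on the dock, with no loose drive left on the table. Next is the lever: I'll triangulate the red ball.

```bash
python3 - <<'E'
from h import *
L=[]
for n,(u,v) in [('top',(181,210)),('scene',(449,180))]:
    c=cam(n); im=bot.camera(n); h=cv2.cvtColor(im,cv2.COLOR_RGB2HSV); m=((h[...,0]<6)|(h[...,0]>172))&(h[...,1]>140)&(h[...,2]>60)
    k=np.zeros_like(m); k[v-25:v+25,u-20:u+20]=1; m&=k; ys,xs=np.nonzero(m); print(n,len(xs),xs.mean(),ys.mean()); L.append((c,np.array([xs.mean(),ys.mean()])))
A=[];b=[]
for c,uv in L:
    o=c[3]; d=back(c,uv,0)[0]-o; d/=np.linalg.norm(d); P=np.eye(3)-np.outer(d,d); A.append(P); b.append(P@o)
print('ball',np.linalg.lstsq(np.vstack(A),np.hstack(b),rcond=None)[0])
for c,uv in L: print(back(c,uv,.092))
for n in ['scene']:
    for d in bot.outline_of(n,'switch_base')[:1]: print(d['score'],d['extent'],back(cam(n),d['extent'][:2],.012))
to(.70,.264,.22,187)
E
```

```text
top 3 176.0 209.0
scene 39 449.8205128205128 176.71794871794873
ball [0.61076154 0.26300087 0.09666006]
[[0.61272148 0.26490931 0.092     ]]
[[0.60798744 0.26608158 0.092     ]]
0.76 [452.4, 203.8, 38.5, 61.3] [[0.62583958 0.27647141 0.012     ]]
t 35.6 at [ 0.3982 -0.3168  0.2502] psi 10.0 q6 2.29 -> d [  7.966 -10.389   0.604] w [ -0.   -0.  -35.4]
```

Emit:
{"name": "drive_tool", "arguments": {
  "rows": [
    {"dx": 0.2,"dy": -0.6,"dz": 0,"wx": 0,"wy": 0,"wz": -1.5,"hand": 55},
    {"dx": 0.4,"dy": -1.2,"dz": 0,"wx": 0,"wy": 0,"wz": -3,"hand": 55},
    {"dx": 0.6,"dy": -1.8,"dz": 0,"wx": 0,"wy": 0,"wz": -4.5,"hand": 40},
    {"dx": 0.8,"dy": -2.4,"dz": 0,"wx": 0,"wy": 0,"wz": -6,"hand": 20},
    {"dx": 1.0,"dy": -3.0,"dz": 0,"wx": 0,"wy": 0,"wz": -7.5,"hand": 0},
    {"dx": 1.2,"dy": -3.6,"dz": 0,"wx": 0,"wy": 0,"wz": -9,"hand": 0},
    {"dx": 1.4,"dy": -4.2,"dz": 0,"wx": 0,"wy": 0,"wz": -10.5,"hand": 0},
    {"dx": 1.6,"dy": -4.8,"dz": 0,"wx": 0,"wy": 0,"wz": -12,"hand": 0},
    {"dx": 1.8,"dy": -5.4,"dz": 0,"wx": 0,"wy": 0,"wz": -13.5,"hand": 0},
    {"dx": 2.0,"dy": -6.0,"dz": 0,"wx": 0,"wy": 0,"wz": -15,"hand": 0},
    {"dx": 2.13,"dy": -6.06,"dz": 0,"wx": 0,"wy": 0,"wz": -16.5,"hand": 0},
    {"dx": 2.13,"dy": -6.06,"dz": 0,"wx": 0,"wy": 0,"wz": -18,"hand": 0},
    {"dx": 2.13,"dy": -6.06,"dz": 0,"wx": 0,"wy": 0,"wz": -18,"hand": 0}
  ]
}}

```text
clock: 36.95
eef_pos: [0.4504, 0.0005, 0.2504]
tool_rot: [0.642, 0.766, 0.0, 0.0]
ft_force: [0.4, -0.5, -0.1]
grip_width: -0.0
grasp_force: 0.0
```

```bash
python3 -c "
from h import *
to(.685,.262,.22,184)"
```

```text
t 37.0 at [0.4504 0.0005 0.2504] psi 100.1 q6 1.40 -> d [4.331 5.534 0.608] w [  0.     0.   -16.79]
```

Emit:
{"name": "drive_tool", "arguments": {
  "rows": [
    {"dx": 0.6,"dy": 0.65,"dz": 0,"wx": 0,"wy": 0,"wz": -1.5,"hand": 0},
    {"dx": 1.1,"dy": 1.2,"dz": 0,"wx": 0,"wy": 0,"wz": -3,"hand": 0},
    {"dx": 1.65,"dy": 1.8,"dz": 0,"wx": 0,"wy": 0,"wz": -4.5,"hand": 0},
    {"dx": 2.2,"dy": 2.5,"dz": 0,"wx": 0,"wy": 0,"wz": -6,"hand": 0},
    {"dx": 2.75,"dy": 3.1,"dz": 0,"wx": 0,"wy": 0,"wz": -7.5,"hand": 0},
    {"dx": 3.3,"dy": 3.7,"dz": 0.1,"wx": 0,"wy": 0,"wz": -9,"hand": 0},
    {"dx": 3.8,"dy": 4.3,"dz": 0.3,"wx": 0,"wy": 0,"wz": -10.5,"hand": 0},
    {"dx": 4.39,"dy": 4.94,"dz": 0.6,"wx": 0,"wy": 0,"wz": -12,"hand": 0},
    {"dx": 4.39,"dy": 4.94,"dz": 0.6,"wx": 0,"wy": 0,"wz": -13.5,"hand": 0},
    {"dx": 4.39,"dy": 4.94,"dz": 0.6,"wx": 0,"wy": 0,"wz": -15,"hand": 0},
    {"dx": 4.39,"dy": 4.94,"dz": 0.6,"wx": 0,"wy": 0,"wz": -16.8,"hand": 0},
    {"dx": 4.39,"dy": 4.94,"dz": 0.6,"wx": 0,"wy": 0,"wz": -16.8,"hand": 0},
    {"dx": 4.39,"dy": 4.94,"dz": 0.6,"wx": 0,"wy": 0,"wz": -16.8,"hand": 0}
  ]
}}

```text
clock: 38.25
eef_pos: [0.6555, 0.2587, 0.2203]
tool_rot: [-0.033, 0.999, -0.0, -0.0]
ft_force: [0.4, 0.5, -0.4]
grip_width: 0.0002
grasp_force: 0.0
```

```bash
python3 - <<'E'
from h import *
o=bot.get_obs(); c=cam('wrist',o); im=bot.camera('wrist'); cv2.imwrite('pics/ws.png',im[:,:,::-1]); print(o['eef_pos'],o['clock'])
h=cv2.cvtColor(im,cv2.COLOR_RGB2HSV); m=((h[...,0]<6)|(h[...,0]>172))&(h[...,1]>140)&(h[...,2]>60); n,l,st,ce=cv2.connectedComponentsWithStats(m.astype(np.uint8)); i=1+np.argmax(st[1:,4]); print('ball',st[i],ce[i],back(c,ce[i],.092))
for d in bot.outline_of('wrist','switch_base')[:1]: print(d['score'],d['extent'],back(c,d['extent'][:2],.012))
E
```

```text
[0.65546747 0.25866716 0.22025099] 38.25
ball [310 159  35  37 980] [327.21530612 176.97959184] [[0.61184507 0.26016498 0.092     ]]
0.74 [320.5, 201.0, 69.4, 93.2] [[0.64102969 0.25737811 0.012     ]]
```

View pics/ws.png

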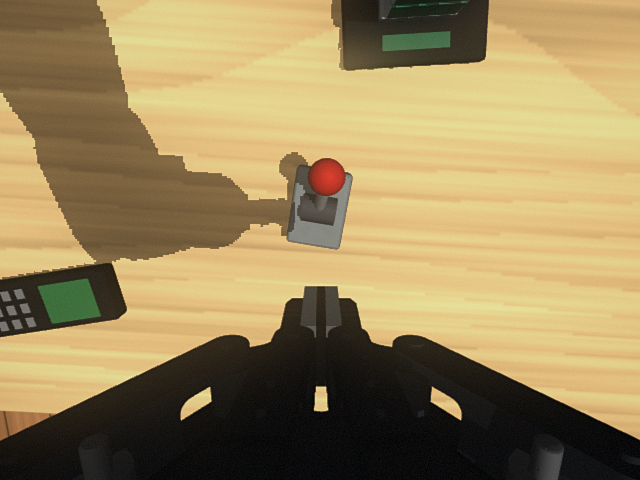

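The red ball is at (327,177) and the box at about (320,207), with its far end toward (314,244). So the box +x is about 5° right of world +x, and the ball is at (0.612, 0.260). I'll lower the closed fingers behind the ball and push it over.

Emit:
{"name": "drive_tool", "arguments": {
  "rows": [
    {"dx": 0.9,"dy": 0.1,"dz": 0,"wx": 0,"wy": 0,"wz": 0,"hand": 0},
    {"dx": 1.76,"dy": 0.22,"dz": 0,"wx": 0,"wy": 0,"wz": 0,"hand": 0},
    {"dx": 1.76,"dy": 0.22,"dz": 0.1,"wx": 0,"wy": 0,"wz": 0,"hand": 0},
    {"dx": 1.76,"dy": 0.22,"dz": 0.9,"wx": 0,"wy": 0,"wz": 0,"hand": 0},
    {"dx": 1.76,"dy": 0.22,"dz": 1.7,"wx": 0,"wy": 0,"wz": 0,"hand": 0},
    {"dx": 1.76,"dy": 0.22,"dz": 2.4,"wx": 0,"wy": 0,"wz": 0,"hand": 0},
    {"dx": 1.76,"dy": 0.22,"dz": 2.71,"wx": 0,"wy": 0,"wz": 0,"hand": 0},
    {"dx": 1.76,"dy": 0.22,"dz": 2.71,"wx": 0,"wy": 0,"wz": 0,"hand": 0},
    {"dx": 1.76,"dy": 0.22,"dz": 2.71,"wx": 0,"wy": 0,"wz": 0,"hand": 0}
  ]
}}

```text
clock: 39.25
eef_pos: [0.5676, 0.264, 0.0856]
tool_rot: [-0.034, 0.999, 0.0, 0.001]
ft_force: [-0.5, 0.5, 0.8]
grip_width: 0.0001
grasp_force: 0.0
```

Emit:
{"name": "drive_tool", "arguments": {
  "rows": [
    {"dx": -0.2,"dy": -0.03,"dz": 0,"wx": 0,"wy": 0,"wz": 0,"hand": 0},
    {"dx": -0.4,"dy": -0.06,"dz": 0,"wx": 0,"wy": 0,"wz": 0,"hand": 0},
    {"dx": -0.6,"dy": -0.09,"dz": 0,"wx": 0,"wy": 0,"wz": 0,"hand": 0},
    {"dx": -0.8,"dy": -0.12,"dz": 0,"wx": 0,"wy": 0,"wz": 0,"hand": 0},
    {"dx": -1.0,"dy": -0.15,"dz": 0,"wx": 0,"wy": 0,"wz": 0,"hand": 0},
    {"dx": -1.2,"dy": -0.18,"dz": 0,"wx": 0,"wy": 0,"wz": 0,"hand": 0},
    {"dx": -1.4,"dy": -0.21,"dz": 0,"wx": 0,"wy": 0,"wz": 0,"hand": 0},
    {"dx": -1.6,"dy": -0.24,"dz": 0,"wx": 0,"wy": 0,"wz": 0,"hand": 0},
    {"dx": -1.75,"dy": -0.26,"dz": 0,"wx": 0,"wy": 0,"wz": 0,"hand": 0},
    {"dx": -1.85,"dy": -0.28,"dz": 0,"wx": 0,"wy": 0,"wz": 0,"hand": 0},
    {"dx": -1.93,"dy": -0.29,"dz": 0,"wx": 0,"wy": 0,"wz": 0,"hand": 0},
    {"dx": -1.93,"dy": -0.29,"dz": 0,"wx": 0,"wy": 0,"wz": 0,"hand": 0},
    {"dx": -1.93,"dy": -0.29,"dz": 0,"wx": 0,"wy": 0,"wz": 0,"hand": 0}
  ]
}}

```text
clock: 40.55
eef_pos: [0.6603, 0.2565, 0.085]
tool_rot: [-0.036, 0.999, 0.0, -0.004]
ft_force: [-10.9, 0.2, 5.5]
grip_width: -0.0
grasp_force: 6.2
```

```bash
python3 - <<'E'
from h import *
for n,(u,v) in [('scene',(449,180))]:
    c=cam(n); im=bot.camera(n); cv2.imwrite('pics/s2.png',im[:,:,::-1]); h=cv2.cvtColor(im,cv2.COLOR_RGB2HSV); m=((h[...,0]<6)|(h[...,0]>172))&(h[...,1]>140)&(h[...,2]>60)
    k=np.zeros_like(m); k[130:240,420:500]=1; m&=k; ys,xs=np.nonzero(m); print(len(xs)); print(back(c,(xs.mean(),ys.mean()),.092))
E
```

```text
19
[[0.68703872 0.25839029 0.092     ]]
```

Emit:
{"name": "drive_tool", "arguments": {
  "rows": [
    {"dx": 0.3,"dy": 0,"dz": 0,"wx": 0,"wy": 0,"wz": 0,"hand": 0},
    {"dx": 0.8,"dy": 0,"dz": 0,"wx": 0,"wy": 0,"wz": 0,"hand": 0},
    {"dx": 0.9,"dy": 0,"dz": -0.8,"wx": 0,"wy": 0,"wz": 0,"hand": 0},
    {"dx": 0.9,"dy": 0,"dz": -1.7,"wx": 0,"wy": 0,"wz": 0,"hand": 0},
    {"dx": 0.9,"dy": 0,"dz": -2.6,"wx": 0,"wy": 0,"wz": 0,"hand": 0},
    {"dx": 0.9,"dy": 0,"dz": -3.3,"wx": 0,"wy": 0,"wz": 0,"hand": 0},
    {"dx": 1.5,"dy": -1,"dz": -3.3,"wx": 0,"wy": 0,"wz": 0,"hand": 0},
    {"dx": 2,"dy": -2,"dz": -3.3,"wx": 0,"wy": 0,"wz": 0,"hand": 0},
    {"dx": 2.5,"dy": -3,"dz": -3.3,"wx": 0,"wy": 0,"wz": 0,"hand": 0},
    {"dx": 3,"dy": -4,"dz": -3.3,"wx": 0,"wy": 0,"wz": 0,"hand": 0},
    {"dx": 3,"dy": -5,"dz": -3.3,"wx": 0,"wy": 0,"wz": 0,"hand": 0},
    {"dx": 3,"dy": -5,"dz": -3.3,"wx": 0,"wy": 0,"wz": 0,"hand": 0},
    {"dx": 3,"dy": -5,"dz": -3.3,"wx": 0,"wy": 0,"wz": 0,"hand": 0}
  ]
}}

```text
clock: 41.9
eef_pos: [0.5321, -0.0071, 0.2511]
tool_rot: [-0.032, 0.999, -0.001, 0.001]
ft_force: [0.6, -0.1, 0.7]
grip_width: -0.0
grasp_force: 0.0
```

```bash
python3 - <<'E'
from h import *
im=bot.camera('scene'); t=bot.camera('top'); a=im[90:410,110:500][:,:,::-1]; b=t[140:360,110:520][:,:,::-1]
cv2.imwrite('pics/fin.png',np.vstack([a,cv2.resize(b,(390,209))])); print(bot.get_obs()['clock'],bot.get_obs()['ft_force'])
E
```

```text
42.0 [0.09125417 0.57038978 0.05038138]
```

View pics/fin.png

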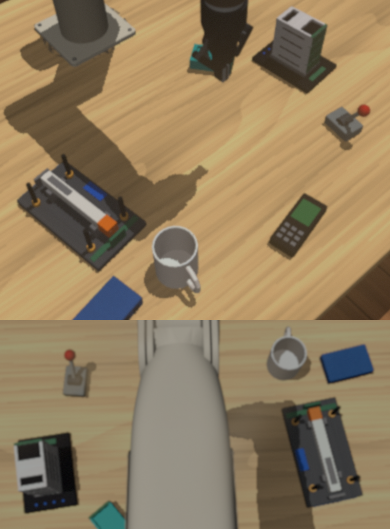

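The final picture shows the four drives stacked straight on the dock at (290,45), the battery home with orange at the green stop at (105,225), and the lever thrown over at (363,110). The bystanders have not moved and the arm is clear.

```bash
python3 -c "
from workcell import bot
print(bot.job_done())"
```

```text
the job is handed in; nothing more can be done
None
```

I handed the job in at about 42 s with the battery turned and home, all four drives stacked on the dock and the lever thrown over; the final pictures agree, but no verdict came back.

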